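# Build up the catch bin, release and empty the tip-pan, close the bin

## Robot

A 6-joint arm with a two-finger parallel gripper is mounted at the origin on a cart in front of the work surface, level with it; the furniture and walls round the work are solid. World frame = base frame: x ahead of the robot, y to its left, z up, the work surface at z = 0. Lengths are in m, angles in degrees, forces in N, time in s.
With the tool pointing down it reaches from about 0.325 to 0.85 m from the base axis. Payload 4.4 kg.
Tool frame: the origin (TCP) lies on the centre line of the jaws, within the pads' length; the fingertips stand 25 mm ahead of it and the grasp point (between the pads) lies 6 mm ahead of it; z points along the fingers, y is the line along which they close (so a half turn about z gives the same grasp; the last joint's range is limited). The gripper opens to 94 mm and grips with 3 to 60 N. Pads are 16 mm wide; open, the fingers measure 119 mm over their backs; the gripper's body (75 mm by 177 mm) begins 78 mm behind the grasp point.
Start: joints at [66.32, 11.837, 88.321, -0, 79.842, -8.623], TCP at [0.149, 0.555, 0.206] pointing down, gripper open.
Joint ranges: [-156.59, 156.59], [-49.26, 127.26], [12.9, 141.05], [-63.56, 243.56], [4.71, 150.69], [-161.64, 161.64]. Speed limits (degrees/s): [159.86, 159.86, 180, 180, 180, 180].

## Interface

Orientations are given as [roll, pitch, yaw] about the fixed x, y, z axes, in that order (R = Rz(yaw) Ry(pitch) Rx(roll)).
In Python, from rig import manip gives the robot as it stands.
- The arm moves only by the shell command python3 -m inch 'ROWS' [OPENING] [FORCE]. ROWS is JSON, a list of rows, each an object with "dp": the shift along the world's x, y, z scaled (see below), a list of three; "twist": the turn, a rotation vector about the world's x, y, z scaled (see below), a list of three. A call has exactly 5 rows; each row is the pose to reach, as a shift and turn from the pose commanded when the call began; what a row does not reach only later rows make up. The controller multiplies each number of a shift by 0.5 m and each number of a turn by 90 degrees. A row lasts 1/10 s, in which the tool goes at most 50 mm and 8.59 degrees, less where a joint would pass 70% of its speed; a pose out of reach is approached as far as the arm can. A call with a number of a shift or a turn outside -1 to 1 is refused whole. A call with a gripper value outside its range is refused whole. OPENING is the opening, from 0 (shut) to 1 (fully open), set as the call begins (- or left out, the last holds). The fingers move at their own pace and stop on an object; FORCE is the grip in N (left out, the last holds). Time passes only in rows, so rows that repeat a pose let the fingers close, or fill a call up. It gives the time, the measured TCP pose, the force, the opening and the grip force at its end, in the units of the state.
- manip.sense(): the state, without advancing time (a new reading comes with each control period).
- manip.grab_frame(name): name is "scene" or "top" or "wrist"; returns a dict with "pixels" (480x640x3 uint8, blue, green, red), "fx", "fy", "cx", "cy" (pixels), "k1" (the pictures are not rectified: a ray, as slopes to the right and down, at radius r is drawn at 1 + k1 r^2 times it, then the intrinsics apply), "position" and "orientation" of the camera in the world. Camera axes: x right, y up, looking along -z (the intrinsics and any distortion apply to the point x, -y, -z); pixel columns grow to the right and rows downward; lengths in m; the calibration is good to about 2 mm. A picture is of the moment at which its call begins. There is no depth.
- manip.close_job(): hands the job in; it is judged then, once.
The state is a dict: "time_s": time; "joints": joint angles; "dq": joint speeds; "joint_torque": joint torques, N m; "eef_pos": TCP position; "orientation": TCP orientation; "ft_force": force on the tool from outside, world axes, zero at the start; "torque": the same for the moment, N m; "opening": finger opening in m; "gripper_force": force on a finger pad.
Only numpy, scipy, OpenCV 4.12 (cv2) and the standard library are available. Lean on these libraries where they do the work, as an engineer would, in place of code of your own. Each camera call takes 0.05 s, during which the arm holds its last target. There are 200 camera calls.

## Task

Build up the small fixed bin on the tipping fixture with every loose collar on the bench, each one keyed so that its three lugs drop into the notches below and it sits flush. Then draw the locking pin out of its bore and lay it to rest in the open notch of the cradle beside it, with the pan still level and loaded; after that lift the pan by its handle so that all the terminal blocks slide into the bin, and lower the pan level again. Last, close the stack with the keyed lid, seated flush like the collars. Leave the relay and the tub where they stand.

Things in the scene. Friction and masses are not known exactly. Their poses are not given: they have to be found in the camera images.
- fixture: Tipping fixture bolted to the bench, steel base plate 130 x 235 mm, 5 mm thick. Its axes, shared by bin_rim, notch, bore and hinge: y from the bin towards the pan's handle, z up, -x is the side of the pin (towards the robot). Origin on the bench, 130 mm under the middle of the hinge. Hinge posts stand 42 mm to either side of it along x.
- bin_rim (a point): Centre of the rim of the fixed grey bin, 28 mm above the bench. 90 mm outside along y, 68 along x, walls 6, floor 8 mm above the bench. Its long sides are free for fingers. Rim notches, 20 mm wide, 7.5 deep, through the wall: one in the middle of the +y end wall, one in each long wall 25 mm to the -y side of the middle; none in the -y end. The pan's lip is 4 mm beyond the +y end and above.
- notch (a point): Middle of the cradle's notch, on the axis of a pin shank lying in it (70 mm above the bench). An open-topped groove along x, 26 mm long, 13 wide, flared to about 27 mm at its lips 20 mm above this point. The parked pin lies along x, handle on the -x side, flange just outside the cradle's -x face: its handle centre is then 36 to 44 mm to the -x side of this point, level with it. Cradle 37 mm wide.
- bore (a point): Mouth of the bore (11 mm wide, along x, axis 50 mm above the bench) on the -x face of the bore block, which is 26 mm thick and 36 mm wide. Behind the block the pin also passes a hole in the pan's lug and so locks the pan level. The notch lies 60 mm to the -y side.
- hinge (a point): Middle of the pan's hinge axis, 130 mm above the bench; the axis runs along x. The aluminium pan is 58 mm wide, its floor 5 mm and its walls 27 mm above the hinge; it runs from 10 mm on the bin's side of the hinge to 125 mm beyond it and is open at the bin end.
- pan (a joint): Tip angle of the pan (rad): 0 level on its stop, grows as the handle is lifted, at most 1.15. The hinge is damped: unlocked and let go, the pan (0.25 kg) sinks slowly back to level. The blocks slide off by about 0.9 rad.
- pan_handle (a point): Middle of the pan's handle: a black round bar 10 mm thick, along x, 50 mm free between its two arms, 157 mm from the hinge axis and 22 mm above it when level. 27 mm are free between the bar and the pan's end wall. It may turn between the fingers as the pan tips.
- pin_grip (a point): Centre of the locking pin's black handle, 36 mm long, 15 x 15 mm. The pin's x axis points from handle to tip: handle to +18 mm, a flange 20 mm in diameter, 4 mm thick, then the steel shank, 9 mm in diameter, 46 mm long. At the start the pin sits level in the bore, flange within 4 mm of the block; it must be drawn 50 mm along its -x to come free. 50 g.
- pin_shank (a point): Middle of the pin's shank, 45 mm from the handle centre along the pin's x axis.
- collar_1_mid (a point): Centre of a loose grey collar (three or four alike; None if absent): frame 90 mm along its y, 68 along x, walls 6 thick, 20 high. Notches on top like the bin's; three lugs below, 15 wide, 6 high, at the same places. On the bench it stands on its lugs, this point 16 mm up. Its axes must point like the bin's; seated, this point is 10, 30, 50 or 70 mm above the bin's rim. Hold across the 68 mm. 90 g.
- collar_2_mid (a point): Centre of a loose grey collar (three or four alike; None if absent): frame 90 mm along its y, 68 along x, walls 6 thick, 20 high. Notches on top like the bin's; three lugs below, 15 wide, 6 high, at the same places. On the bench it stands on its lugs, this point 16 mm up. Its axes must point like the bin's; seated, this point is 10, 30, 50 or 70 mm above the bin's rim. Hold across the 68 mm. 90 g.
- collar_3_mid (a point): Centre of a loose grey collar (three or four alike; None if absent): frame 90 mm along its y, 68 along x, walls 6 thick, 20 high. Notches on top like the bin's; three lugs below, 15 wide, 6 high, at the same places. On the bench it stands on its lugs, this point 16 mm up. Its axes must point like the bin's; seated, this point is 10, 30, 50 or 70 mm above the bin's rim. Hold across the 68 mm. 90 g.
- collar_4_mid (a point): Centre of a loose grey collar (three or four alike; None if absent): frame 90 mm along its y, 68 along x, walls 6 thick, 20 high. Notches on top like the bin's; three lugs below, 15 wide, 6 high, at the same places. On the bench it stands on its lugs, this point 16 mm up. Its axes must point like the bin's; seated, this point is 10, 30, 50 or 70 mm above the bin's rim. Hold across the 68 mm. 90 g.
- block_1_mid (a point): Centre of a terminal block (two to four; None if absent), 16 x 22 mm and 12 mm high, lying in the pan at the start. 15 g.
- block_2_mid (a point): Centre of a terminal block (two to four; None if absent), 16 x 22 mm and 12 mm high, lying in the pan at the start. 15 g.
- block_3_mid (a point): Centre of a terminal block (two to four; None if absent), 16 x 22 mm and 12 mm high, lying in the pan at the start. 15 g.
- block_4_mid (a point): Centre of a terminal block (two to four; None if absent), 16 x 22 mm and 12 mm high, lying in the pan at the start. 15 g.
- lid_grip (a point): Centre of the grip bar (12 mm along x, 44 along y, 26 high) on the keyed lid, a flat plate 90 x 68 mm, 6 mm thick, its top 13 mm and its underside 19 mm below this point; three lugs under it as on a collar. On the bench it stands on its lugs, this point 25 mm up. Its axes must point like the bin's; seated, this point is 19 mm above the top of the uppermost collar. 90 g.
- relay_mid (a point): Centre of a relay, 22 x 28 mm, 40 mm high, a bystander standing on the bench.
- tub_mid (a point): Centre of a round tub with a screw lid, 48 mm in diameter, 27 mm high, a bystander on the bench.

How it is judged:
By the outcome, as a careful person would: the job done as asked, in the order asked, and still so for the second after the job is handed in, with the robot touching nothing.
Of collar_1, collar_2, collar_3, collar_4 only 3 to 4 are there at a start; the rules pass over those that are not, and their reading is None.
Of block_1, block_2, block_3, block_4 only 2 to 4 are there at a start; the rules pass over those that are not, and their reading is None.
At some moment in a run one of lid may be knocked a few centimetres aside while the robot is not near it.
Once in a run the grip may slacken for a moment while it holds something.
It also fails if it takes over 210 s, if anything falls off the work surface, if the arm or the gripper's body presses on something with over 40 N, if the wrist force passes 120 N, or if a joint passes its speed limit or range.

## Working session

There is one attempt and no reset: what is moved stays moved. The work goes in short steps, Python scripts to look and compute and a shell command to move; the robot and the scene stay as the last step left them, time stands still between calls to the robot, and variables do not carry over. Pictures are saved under pics/ and viewed, at most 14 in all, crops included, and the job is handed in when it is done.

```bash
ls; mkdir -p pics; cat > h.py <<'E'
import numpy as np,cv2
from scipy.spatial.transform import Rotation as R
from rig import manip
def rot(o): return R.from_euler('xyz',o,degrees=True).as_matrix()
def save(n,f): cv2.imwrite(f'pics/{f}.png',n['pixels'])
def ray(c,u,v):
    x,y=(u-c['cx'])/c['fx'],(v-c['cy'])/c['fy']
    a,b=x,y
    for _ in range(30):
        s=1+c['k1']*(a*a+b*b); a,b=x/s,y/s
    return np.array(c['position']),rot(c['orientation'])@np.array([a,-b,-1])
def px(c,u,v,z):
    p,d=ray(c,u,v); return p+d*(z-p[2])/d[2]
def proj(c,P):
    q=rot(c['orientation']).T@(np.array(P)-np.array(c['position']))
    a,b=q[0]/-q[2],-q[1]/-q[2]; s=1+c['k1']*(a*a+b*b)
    return np.array([c['cx']+c['fx']*a*s,c['cy']+c['fy']*b*s])
E
python3 - <<'E'
from h import *
import pickle
print(manip.sense())
for n in ['top','scene']:
    f=manip.grab_frame(n);save(f,n+'0');pickle.dump(f,open(n+'0.pkl','wb'))
    print({k:v for k,v in f.items() if k!='pixels'})
E
```

```text
pics
{'time_s': 0.0, 'joints': array([ 6.63181539e+01,  1.18831361e+01,  8.84022015e+01, -9.97136598e-04,
        7.98429928e+01, -8.62392608e+00]), 'dq': array([0.02827986, 0.10544889, 0.04161149, 0.01123694, 0.00925331,
       0.04061515]), 'joint_torque': array([-7.22238365e-04, -3.70880949e+01, -2.81417102e+01,  6.97568385e-02,
        3.62068566e-02, -1.88843214e-04]), 'eef_pos': array([0.1490845 , 0.55451264, 0.20502336]), 'orientation': array([-1.79872973e+02, -1.82728865e-02,  1.64942237e+02]), 'ft_force': array([-0.19077281,  0.13205547, -0.62451097]), 'torque': array([-2.91307989e-05, -8.53547542e-03,  3.03799448e-02]), 'gripper_force': 0.0, 'opening': 0.09421789280859556}
{'fx': 611.4399338208733, 'fy': 611.4399338208733, 'cx': 311.4883075272497, 'cy': 239.279603183797, 'k1': -0.03905678374946209, 'position': array([ 0.23599293, -0.00483241,  1.61888464]), 'orientation': array([ 10.34427643,   0.53347303, -90.87684734])}
{'fx': 444.14466599492954, 'fy': 444.14466599492954, 'cx': 313.9352315279125, 'cy': 246.89956851599175, 'k1': 0.03354650692709198, 'position': array([0.17022219, 0.5576668 , 0.90787434]), 'orientation': array([  39.47393775,   -0.60014236, -146.36856349])}
```

View pics/top0.png

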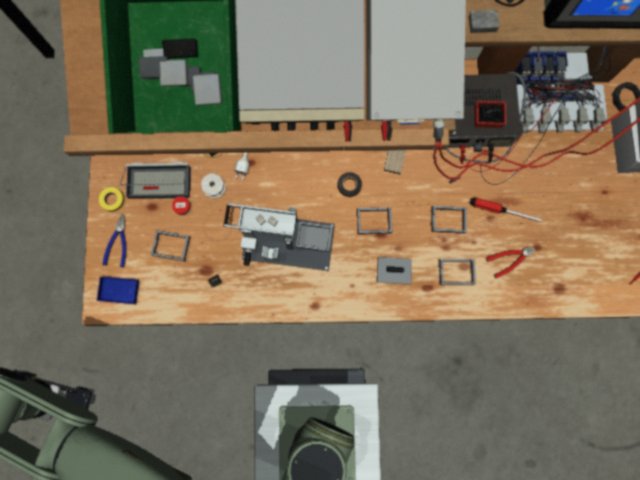

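View pics/scene0.png

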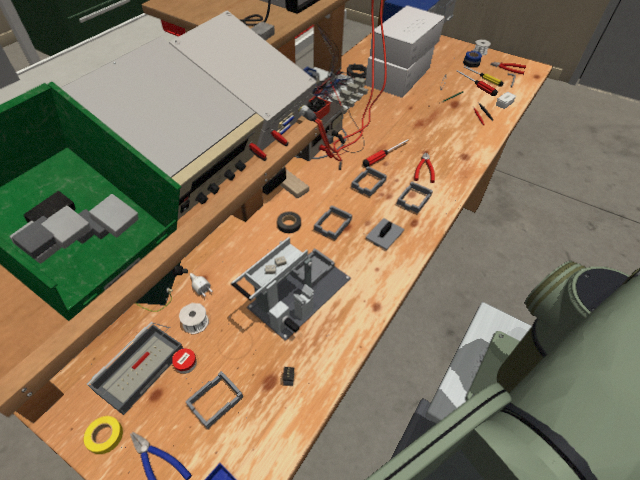

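Top view shows four collars at about (171,246), (375,221), (448,220), (457,272). The lid is at (394,270), the fixture around (285,240) with its bin on the right and pan on the left, and the relay and tub at (215,281) and (181,205). I'll zoom in for the keying.

```bash
python3 - <<'E'
from h import *
import pickle
f=pickle.load(open('top0.pkl','rb'));I=f['pixels']
cv2.imwrite('pics/c1.png',np.vstack([cv2.resize(I[195:275,220:340],(792,528),interpolation=cv2.INTER_CUBIC)]))
for n,u,v,z in [('c1',171,246,.02),('c2',375,221,.02),('c3',448,220,.02),('c4',457,272,.02),('lid',395,270,.02),('bin',314,236,.028),('relay',215,281,.04),('tub',181,205,.027),('hand',233,215,.15)]: print(n,px(f,u,v,z).round(3))
E
```

```text
c1 [0.516 0.38  0.02 ]
c2 [ 0.575 -0.165  0.02 ]
c3 [ 0.574 -0.36   0.02 ]
c4 [ 0.434 -0.376  0.02 ]
lid [ 0.442 -0.213  0.02 ]
bin [ 0.535 -0.001  0.028]
relay [0.418 0.258 0.04 ]
tub [0.626 0.354 0.027]
hand [0.568 0.197 0.15 ]
```

View pics/c1.png

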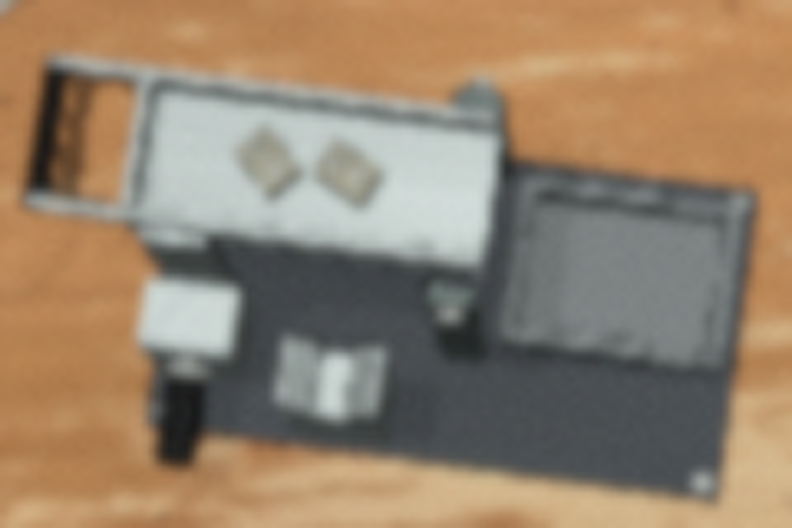

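Two blocks in the pan, pin bore at lower left, cradle beside it, bin at right; the fixture is yawed about -7°. I'll move the wrist camera above it.

```bash

python3 -m inch '[{"dp":[0.05,-0.07,0.03],"twist":[0,0,-0.06]},{"dp":[0.1,-0.14,0.06],"twist":[0,0,-0.12]},{"dp":[0.15,-0.21,0.09],"twist":[0,0,-0.18]},{"dp":[0.2,-0.28,0.12],"twist":[0,0,-0.24]},{"dp":[0.22,-0.316,0.13],"twist":[0,0,-0.304]}]' 1 30
python3 -m inch '[{"dp":[0.05,-0.07,0.03],"twist":[0,0,-0.06]},{"dp":[0.1,-0.14,0.06],"twist":[0,0,-0.12]},{"dp":[0.15,-0.21,0.09],"twist":[0,0,-0.18]},{"dp":[0.2,-0.28,0.12],"twist":[0,0,-0.24]},{"dp":[0.22,-0.316,0.13],"twist":[0,0,-0.304]}]'
python3 -m inch '[{"dp":[0.05,-0.07,0.03],"twist":[0,0,-0.06]},{"dp":[0.1,-0.14,0.06],"twist":[0,0,-0.12]},{"dp":[0.15,-0.21,0.09],"twist":[0,0,-0.18]},{"dp":[0.2,-0.28,0.12],"twist":[0,0,-0.24]},{"dp":[0.22,-0.316,0.13],"twist":[0,0,-0.304]}]'
python3 - <<'E'
from h import *
import pickle
f=manip.grab_frame('wrist');f=manip.grab_frame('wrist');pickle.dump(f,open('w1.pkl','wb'));save(f,'w1')
print({k:v for k,v in f.items() if k!='pixels'})
s=manip.sense();print(s['eef_pos'],s['orientation'])
E
```

```text
time_s: 0.6
eef_pos: [0.2613, 0.3954, 0.2725]
orientation: [179.9, 0.1, 137.2]
ft_force: [-0.2, 0.4, 0.3]
opening: 0.0941
gripper_force: 0.0
time_s: 1.1
eef_pos: [0.3714, 0.237, 0.3375]
orientation: [179.9, 0.1, 109.8]
ft_force: [0.0, 0.6, -0.2]
opening: 0.094
gripper_force: 0.0
time_s: 1.6
eef_pos: [0.4812, 0.0784, 0.402]
orientation: [179.9, 0.0, 82.4]
ft_force: [0.8, -0.4, 0.0]
opening: 0.0939
gripper_force: 0.0
{'fx': 372.7484852259842, 'fy': 372.7484852259842, 'cx': 314.21346823288127, 'cy': 245.49210372307635, 'k1': -0.01737578680702988, 'position': array([0.4916422 , 0.14936654, 0.57913115]), 'orientation': array([-14.51083874,  -0.16678194,  -7.84307238])}
[0.48067439 0.07888174 0.40113805] [1.79988055e+02 3.31651150e-02 8.25824821e+01]
```

View pics/w1.png

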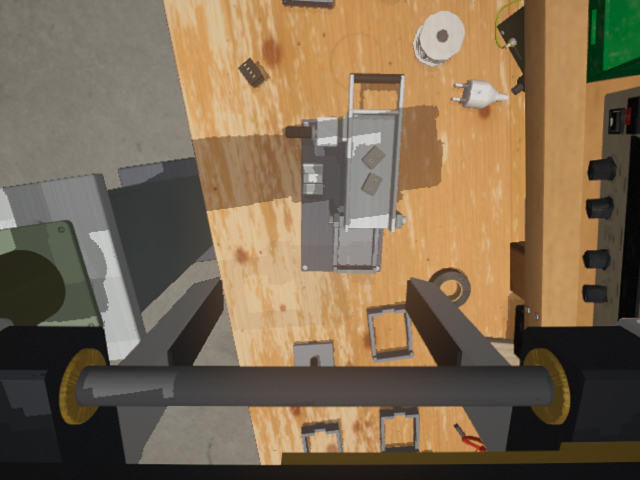

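```bash

python3 -m inch '[{"dp":[0.01,-0.04,-0.06],"twist":[0,0,0]},{"dp":[0.02,-0.08,-0.12],"twist":[0,0,0]},{"dp":[0.03,-0.12,-0.18],"twist":[0,0,0]},{"dp":[0.04,-0.14,-0.26],"twist":[0,0,0]},{"dp":[0.04,-0.14,-0.26],"twist":[0,0,0]}]'
python3 - <<'E'
from h import *
import pickle
f=manip.grab_frame('wrist');pickle.dump(f,open('w2.pkl','wb'));
I=f['pixels'];I=cv2.resize(I[0:360,130:610],(800,600),interpolation=cv2.INTER_CUBIC);cv2.imwrite('pics/w2.png',I)
print(f['position'],f['orientation'])
E
```

```text
time_s: 2.2
eef_pos: [0.4947, 0.0119, 0.2644]
orientation: [-179.2, -0.0, 82.9]
ft_force: [-0.8, 0.2, -0.1]
opening: 0.0939
gripper_force: 0.0
[0.50618172 0.08376505 0.4417763 ] [-14.35194343   0.77916449  -7.10877761]
```

View pics/w2.png

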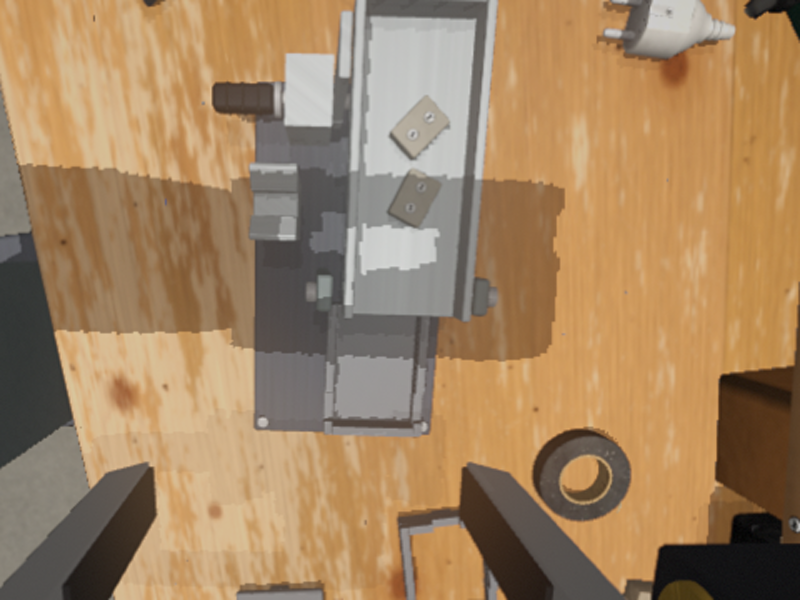

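Shows the bin's free −y rim corners at crop (325,433) and (428,433), the left plate edge from (254,430) to (258,130), the pin handle at (213–272, 97), and the cradle at (250–298, 163–240). Converting these.

```bash
cat > fit.py <<'E'
from h import *
import pickle
f=pickle.load(open('w2.pkl','rb'))
def P(a,b,z): return px(f,130+a*.6,b*.6,z)
for n,a,b,z in [('binL',325,433,.028),('binR',428,433,.028),('plateA',254,430,.005),('plateB',258,130,.005),('plateR',433,433,.005),('panLipL',346,316,.135),('panLipR',470,319,.135),('wallL+',357,5,.157),('wallL-',345,305,.157),('wallR+',496,5,.157),('wallR-',470,318,.157),('pinhand',240,97,.0575),('flange',279,99,.06),('blk1',285,53,.07),('blk2',285,128,.07),('blk3',333,128,.07),('cr1',250,163,.09),('cr2',298,163,.09),('cr3',250,240,.09),('cr4',298,240,.09)]:
    print(n,(P(a,b,z)*1000).round(0))
E
python3 fit.py
```

```text
binL [498. -39.  28.]
binR [569. -48.  28.]
plateA [446. -37.   5.]
plateB [478. 164.   5.]
plateR [576. -55.   5.]
panLipL [517.  51. 135.]
panLipR [577.  42. 135.]
wallL+ [535. 178. 157.]
wallL- [516.  58. 157.]
wallR+ [591. 171. 157.]
wallR- [572.  46. 157.]
pinhand [474. 173.  57.]
flange [496. 169.  60.]
blk1 [502. 189.  70.]
blk2 [497. 151.  70.]
blk3 [524. 148.  70.]
cr1 [477. 133.  90.]
cr2 [502. 130.  90.]
cr3 [471.  94.  90.]
cr4 [497.  90.  90.]
```

```bash
cat >> fit.py <<'E'
print('---')
from scipy.optimize import least_squares
D=[((-34,-104),'xy',P(325,433,.028)),((34,-104),'xy',P(428,433,.028)),((-29,-10),'xy',P(346,316,.135)),((29,-10),'xy',P(470,319,.135)),((-29,0),'x',P(357,5,.157)),((-29,0),'x',P(345,305,.157)),((29,0),'x',P(496,5,.157))]
def inv(p,q):
    c,s=np.cos(p[2]),np.sin(p[2]); d=q[:2]*1000-p[:2]; return np.array([c*d[0]+s*d[1],-s*d[0]+c*d[1]])
def res(p):
    r=[]
    for m,k,q in D:
        e=inv(p,q)-m; r+=list(e if k=='xy' else e[:1])
    return r
o=least_squares(res,[540,60,-.15],x_scale=[1,1,.01]);print(o.x[:2],np.degrees(o.x[2]),np.round(o.fun,1))
for n,a,b,z in [('plateA',254,430,.005),('plateB',258,130,.005),('plateR',433,433,.005),('pinhand',240,97,.0575),('flange',279,99,.06),('blk1',285,53,.07),('blk2',285,128,.07),('cr1',250,163,.09),('cr2',298,163,.09),('cr3',250,240,.09),('cr4',298,240,.09)]:
    print(n,inv(o.x,P(a,b,z)).round(1))
c,s=np.cos(o.x[2]),np.sin(o.x[2])
print('bin',o.x[:2]+np.array([s*59,-c*59]))
E
python3 fit.py | sed -n '/---/,$p'
```

```text
---
[547.29112036  58.13553302] -7.651059214749007 [-2.1  1.1  1.2  2.   0.1 -1.2  2.9 -1.9  0.4 -1.6 -1. ]
plateA [ -87.8 -108.2]
plateB [-82.9  96.1]
plateR [  43.3 -108.7]
pinhand [-88.3 104.4]
flange [-66.  102.9]
blk1 [-62.1 123.7]
blk2 [-62.1  85.9]
cr1 [-79.7  64.8]
cr2 [-54.2  65. ]
cr3 [-80.2  25.1]
cr4 [-53.9  25.4]
bin [ 5.39435880e+02 -3.39206869e-01]
```

```bash

python3 -m inch '[{"dp":[0.02,-0.05,-0.06],"twist":[0,0,0]},{"dp":[0.04,-0.1,-0.13],"twist":[0,0,0]},{"dp":[0.06,-0.15,-0.2],"twist":[0,0,0]},{"dp":[0.07,-0.184,-0.268],"twist":[0,0,0]},{"dp":[0.07,-0.184,-0.268],"twist":[0,0,0]}]'
python3 - <<'E'
from h import *
import pickle
manip.grab_frame('wrist');manip.grab_frame('wrist')
f=manip.grab_frame('wrist');pickle.dump(f,open('w3.pkl','wb'));
I=f['pixels'];I=cv2.resize(I[60:300,190:510],(800,600),interpolation=cv2.INTER_CUBIC);cv2.imwrite('pics/w3.png',I)
print(f['position'],f['orientation'],manip.sense()['eef_pos'],manip.sense()['orientation'])
E
```

```text
time_s: 2.75
eef_pos: [0.5326, -0.0805, 0.1345]
orientation: [-179.6, -0.1, 82.8]
ft_force: [-0.7, 0.6, 0.5]
opening: 0.0941
gripper_force: 0.0
[ 0.54412183 -0.00770817  0.31628935] [-14.35154222  -0.10498862  -7.09063577] [ 0.53619746 -0.07991163  0.1399648 ] [1.79771309e+02 2.00518103e-03 8.29484620e+01]
```

View pics/w3.png

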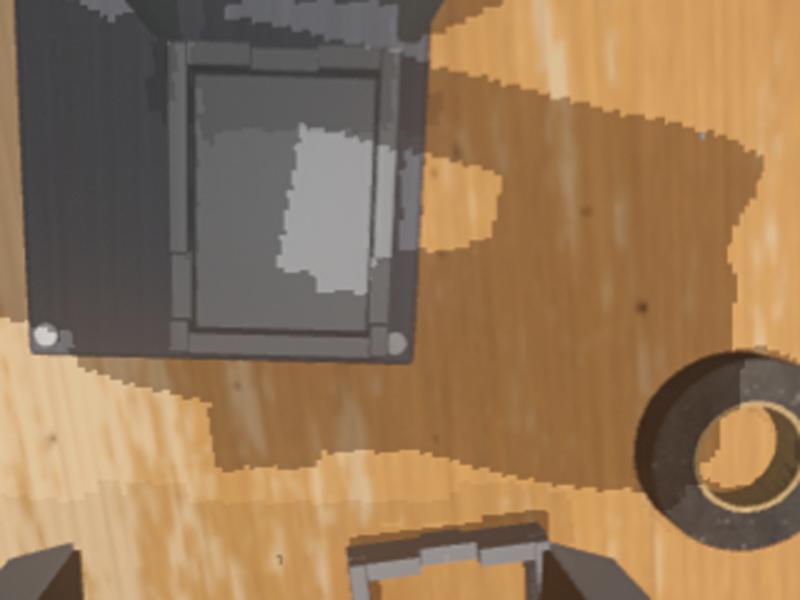

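Bin rim corners are at crop (168,42), (400,44), (172,350) and (386,357), with the notches at the +y end and in the sides near −y. Collar 2's notched end (420–480, 550) faces the bin.

```bash
cat > rect.py <<'E'
from h import *
# order: (-x,+y),(+x,+y),(-x,-y),(+x,-y) corners of 68x90
M=np.array([[-34,45],[34,45],[-34,-45],[34,-45]],float)
def fitrect(Q,M=M):
    Q=np.array(Q)[:,:2]*1000
    a,b=M-M.mean(0),Q-Q.mean(0)
    th=np.arctan2((a[:,0]*b[:,1]-a[:,1]*b[:,0]).sum(),(a*b).sum())
    r=np.array([[np.cos(th),-np.sin(th)],[np.sin(th),np.cos(th)]])
    c=Q.mean(0)-r@M.mean(0)
    return c,np.degrees(th),np.linalg.norm(Q-(M@r.T+c),axis=1).round(1)
E
python3 - <<'E'
from rect import *
import pickle
f=pickle.load(open('w3.pkl','rb'))
g=lambda a,b,z:px(f,190+a/2.5,60+b/2.5,z)
print(fitrect([g(168,42,.028),g(400,44,.028),g(172,350,.028),g(386,357,.028)]))
q=[g(348,548,.026),g(548,525,.026)];print(q,fitrect(q,M[:2]))
f=pickle.load(open('w2.pkl','rb'))
g=lambda a,b,z:px(f,130+a*.6,b*.6,z)
q=[g(398,514,.026),g(498,500,.026)];print(q,fitrect(q,M[:2]))
E
```

```text
(array([ 5.36806904e+02, -4.94053269e-01]), np.float64(-8.390767843456613), array([1. , 0.7, 1. , 0.9]))
[array([ 0.54418699, -0.11142658,  0.026     ]), array([ 0.61012139, -0.11167811,  0.026     ])] (array([ 576.98251914, -156.55201757]), np.float64(-0.2185786466482191), array([1., 1.]))
[array([ 0.54288582, -0.1064503 ,  0.026     ]), array([ 0.61486134, -0.1041893 ,  0.026     ])] (array([ 580.28648541, -150.29761355]), np.float64(1.7992682730224234), array([2., 2.]))
```

```bash

python3 -m inch '[{"dp":[-0.01,-0.05,0.05],"twist":[0,0,0]},{"dp":[-0.02,-0.1,0.1],"twist":[0,0,0]},{"dp":[-0.03,-0.17,0.15],"twist":[0,0,0]},{"dp":[-0.036,-0.25,0.166],"twist":[0,0,0]},{"dp":[-0.036,-0.25,0.166],"twist":[0,0,0]}]'
python3 -m inch '[{"dp":[-0.01,-0.05,0.05],"twist":[0,0,0]},{"dp":[-0.02,-0.1,0.1],"twist":[0,0,0]},{"dp":[-0.03,-0.17,0.15],"twist":[0,0,0]},{"dp":[-0.036,-0.25,0.166],"twist":[0,0,0]},{"dp":[-0.036,-0.25,0.166],"twist":[0,0,0]}]'
python3 - <<'E'
from h import *
import pickle
manip.grab_frame('wrist');manip.grab_frame('wrist')
f=manip.grab_frame('wrist');pickle.dump(f,open('w4.pkl','wb'));
I=f['pixels'];I=cv2.resize(I[30:360,140:580],(800,600),interpolation=cv2.INTER_CUBIC);cv2.imwrite('pics/w4.png',I)
print(f['position'],f['orientation'],manip.sense()['eef_pos'],manip.sense()['orientation'])
E
```

```text
time_s: 3.4
eef_pos: [0.519, -0.21, 0.2265]
orientation: [179.4, 0.3, 82.7]
ft_force: [-0.0, 1.3, 0.1]
opening: 0.0937
gripper_force: 0.0
time_s: 3.9
eef_pos: [0.4995, -0.334, 0.3077]
orientation: [179.6, 0.3, 82.7]
ft_force: [0.2, 0.7, -0.4]
opening: 0.0939
gripper_force: 0.0
[ 0.50775948 -0.25753516  0.48233463] [-14.40606683  -0.16496601  -7.11992794] [ 0.49896666 -0.32906246  0.30415471] [ 1.79932424e+02 -2.21060621e-02  8.29426256e+01]
```

View pics/w4.png

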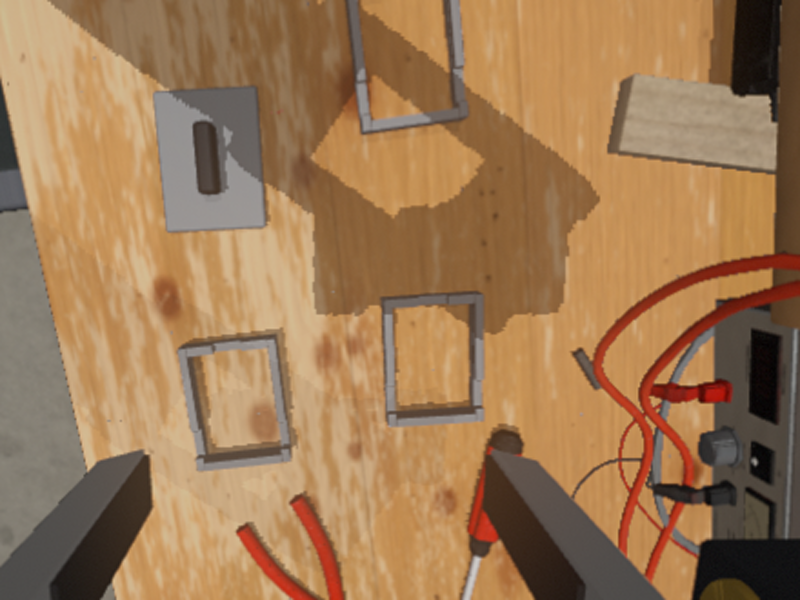

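Lid at crop (210,160), c3 at (434,358), c4 at (236,402), and c2 at the top with side notches near its −y end. I'll zoom in for the keying of c3, c4 and the lid.

```bash
python3 - <<'E'
from h import *
import pickle
f=pickle.load(open('w4.pkl','rb'));I=f['pixels']
z=lambda a,b:cv2.resize(I[b:b+90,a:a+80],(400,450),interpolation=cv2.INTER_CUBIC)
a=np.hstack([z(235,205),z(340,180)])
cv2.imwrite('pics/w4b.png',cv2.convertScaleAbs(a,alpha=1.5))
E
```

```text
(no output)
```

View pics/w4b.png

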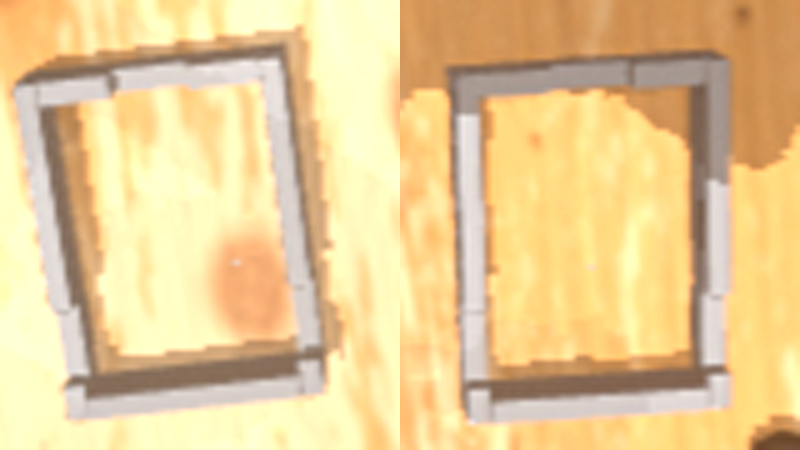

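Both c3 and c4 have their end notch on the +y side and their side notches near −y, so no half turn is needed.

```bash
python3 - <<'E'
from rect import *
import pickle
f=pickle.load(open('w4.pkl','rb'))
g=lambda a,b:px(f,235+a/5,205+b/5,.026)
print('c4',fitrect([g(17,92),g(283,62),g(70,417),g(325,392)]))
g=lambda a,b:px(f,340+(a-400)/5,180+b/5,.026)
print('c3',fitrect([g(450,72),g(727,64),g(468,420),g(729,405)]))
g=lambda a,b,z=.026:px(f,140+a*.55,30+b*.55,z)
print('c2',fitrect([g(364,133),g(468,117)],M[2:]))
print('lid',fitrect([g(154,93,.012),g(256,87,.012),g(168,231,.012),g(266,227,.012)]))
E
```

```text
c4 (array([ 437.14197846, -377.92568528]), np.float64(-0.8768653917050553), array([1.7, 1.5, 1.8, 1.4]))
c3 (array([ 577.28437241, -362.74872103]), np.float64(-3.6187144695318656), array([0.3, 2.1, 1.4, 0.8]))
c2 (array([ 577.4581488 , -163.71972719]), np.float64(1.2900155379942306), array([0.8, 0.8]))
lid (array([ 444.39791754, -212.8295754 ]), np.float64(-4.209200528294959), array([1.5, 1.6, 1.9, 1.1]))
```

Start with c3. First move above it.

```bash

python3 -m inch '[{"dp":[0.05,-0.02,-0.08],"twist":[0,0,0.02]},{"dp":[0.09,-0.04,-0.16],"twist":[0,0,0.039]},{"dp":[0.13,-0.06,-0.24],"twist":[0,0,0.039]},{"dp":[0.156,-0.067,-0.32],"twist":[0,0,0.039]},{"dp":[0.156,-0.067,-0.4],"twist":[0,0,0.039]}]'
python3 -m inch '[{"dp":[0,0,0],"twist":[0,0,0]},{"dp":[0,0,0],"twist":[0,0,0]},{"dp":[0,0,0],"twist":[0,0,0]},{"dp":[0,0,0],"twist":[0,0,0]},{"dp":[0,0,0],"twist":[0,0,0]}]'
```

```text
time_s: 4.55
eef_pos: [0.5785, -0.3618, 0.1016]
orientation: [180.0, -0.0, 86.6]
ft_force: [-0.1, 0.1, -0.3]
opening: 0.0939
gripper_force: 0.0
time_s: 5.05
eef_pos: [0.5776, -0.3652, 0.1061]
orientation: [179.8, 0.2, 86.4]
ft_force: [0.0, -1.7, 0.4]
opening: 0.0937
gripper_force: 0.0
```

```bash

python3 -m inch '[{"dp":[0.002,0.004,-0.05],"twist":[0,0,0]},{"dp":[0.002,0.004,-0.1],"twist":[0,0,0]},{"dp":[0.002,0.004,-0.13],"twist":[0,0,0]},{"dp":[0.002,0.004,-0.146],"twist":[0,0,0]},{"dp":[0.002,0.004,-0.146],"twist":[0,0,0]}]'
python3 -m inch '[{"dp":[0,0,0],"twist":[0,0,0]},{"dp":[0,0,0],"twist":[0,0,0]},{"dp":[0,0,0],"twist":[0,0,0]},{"dp":[0,0,0],"twist":[0,0,0]},{"dp":[0,0,0],"twist":[0,0,0]}]' 0.5 30
python3 -m inch '[{"dp":[0,0,0.01],"twist":[0,0,0]},{"dp":[0,0,0.03],"twist":[0,0,0]},{"dp":[0,0,0.08],"twist":[0,0,0]},{"dp":[0,0,0.14],"twist":[0,0,0]},{"dp":[0,0,0.2],"twist":[0,0,0]}]'
```

```text
time_s: 5.55
eef_pos: [0.5768, -0.3619, 0.0292]
orientation: [-179.9, -0.1, 86.4]
ft_force: [-0.6, 0.5, -0.0]
opening: 0.0941
gripper_force: 0.0
time_s: 6.05
eef_pos: [0.5776, -0.3624, 0.0306]
orientation: [180.0, 0.0, 86.4]
ft_force: [-0.4, -0.4, -0.4]
opening: 0.0572
gripper_force: 0.0
time_s: 6.55
eef_pos: [0.5774, -0.3622, 0.1318]
orientation: [180.0, 0.0, 86.4]
ft_force: [0.1, 0.0, -0.0]
opening: 0.0467
gripper_force: 0.0
```

```bash

python3 - <<'E'
from h import *
import pickle
f=manip.grab_frame('wrist');pickle.dump(f,open('w5.pkl','wb'));save(f,'w5')
f=manip.grab_frame('scene');pickle.dump(f,open('s5.pkl','wb'))
E
```

```text
(no output)
```

View pics/w5.png

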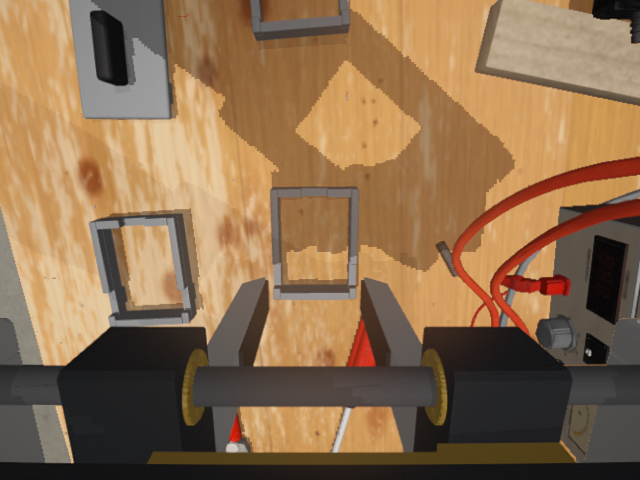

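```bash

python3 - <<'E'
from rect import *
import pickle
f=pickle.load(open('w5.pkl','rb'))
print(f['position'],f['orientation'])
s=manip.sense();print(s['eef_pos'],s['opening'],s['gripper_force'])
for P in [(.577,-.3625,.104),(.577,-.3625,.13),(.577,-.3627,.026)]: print(proj(f,P))
print(fitrect([px(f,u,v,.026) for u,v in [(272,190),(359,188),(273,299),(356,299)]]))
E
```

```text
[ 0.58201487 -0.28954495  0.30922113] [-14.39166975  -0.03408235  -3.63258157]
[ 0.58086716 -0.36497814  0.13753338] 0.047088202564626876 0.0
[313.34668126 279.5463947 ]
[313.26308181 296.56816159]
[313.52760908 246.29543956]
(array([ 578.14176502, -362.59798812]), np.float64(-3.6971320261470546), array([1.9, 0.9, 0.4, 0.7]))
```

```bash

python3 -m inch '[{"dp":[0,0,0],"twist":[0,0,0]},{"dp":[0,0,0],"twist":[0,0,0]},{"dp":[0,0,0],"twist":[0,0,0]},{"dp":[0,0,0],"twist":[0,0,0]},{"dp":[0,0,0],"twist":[0,0,0]}]' 1 30
python3 -m inch '[{"dp":[0.001,0,-0.05],"twist":[0,0,0]},{"dp":[0.001,0,-0.1],"twist":[0,0,0]},{"dp":[0.001,0,-0.14],"twist":[0,0,0]},{"dp":[0.001,0,-0.18],"twist":[0,0,0]},{"dp":[0.001,0,-0.2],"twist":[0,0,0]}]'
python3 - <<'E'
from h import *
f=manip.grab_frame('wrist');a=f['pixels'][100:400]
E
python3 -m inch '[{"dp":[0,0,0],"twist":[0,0,0]},{"dp":[0,0,0],"twist":[0,0,0]},{"dp":[0,0,0],"twist":[0,0,0]},{"dp":[0,0,0],"twist":[0,0,0]},{"dp":[0,0,0],"twist":[0,0,0]}]' 0.6 30
python3 - <<'E'
from h import *
import pickle
f=manip.grab_frame('wrist');save(f,'w6');s=manip.sense();print(s['eef_pos'],s['opening'],s['gripper_force'],s['ft_force'])
E
```

```text
time_s: 7.15
eef_pos: [0.5769, -0.3619, 0.1289]
orientation: [-179.9, -0.1, 86.4]
ft_force: [-0.3, 0.5, 0.2]
opening: 0.0834
gripper_force: 0.0
time_s: 7.65
eef_pos: [0.5765, -0.3612, 0.0274]
orientation: [-179.8, -0.1, 86.4]
ft_force: [-0.2, 0.3, -0.4]
opening: 0.0933
gripper_force: 0.0
time_s: 8.2
eef_pos: [0.5783, -0.3626, 0.031]
orientation: [179.9, 0.0, 86.4]
ft_force: [0.2, -0.4, 1.0]
opening: 0.0582
gripper_force: 0.0
[ 0.57815576 -0.36247716  0.03080322] 0.056838128418393266 0.0 [-0.55676861 -0.37339672 -0.03223503]
```

View pics/w6.png

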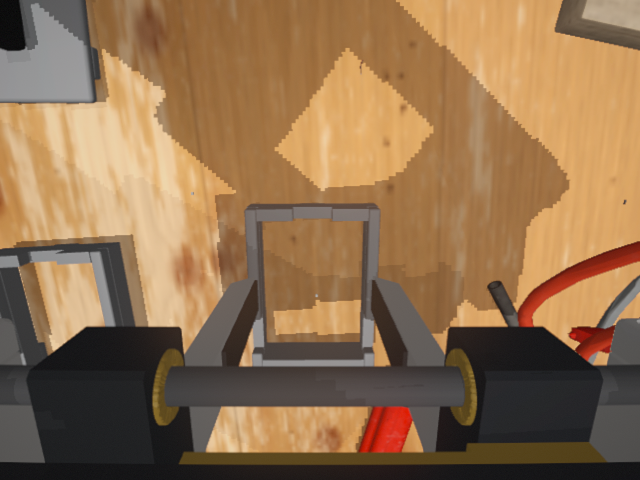

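```bash

python3 - <<'E'
from h import *
import pickle
f=pickle.load(open('w5.pkl','rb'))
for o in (.0,.01,.025,.035):
  for dy in (-.008,.008): print('w5',o,dy,proj(f,(.577-.0235,-.3625+dy,.132-o)),proj(f,(.577+.0235,-.3625+dy,.132-o)))
f=pickle.load(open('s5.pkl','rb'))
u,v=proj(f,(.577,-.3625,.12));print(u,v)
u,v=int(u),int(v)
cv2.imwrite('pics/s5.png',cv2.resize(f['pixels'][v-50:v+60,u-70:u+70],(784,616-20)))
E
```

```text
w5 0.0 -0.008 [268.80016815 315.18484417] [359.87357478 309.82598007]
w5 0.0 0.008 [265.81860559 286.0641375 ] [358.84328728 280.47659963]
w5 0.01 -0.008 [270.96161616 307.26466463] [357.66997878 302.13378748]
w5 0.01 0.008 [268.17202437 279.40203253] [356.64285383 274.06350628]
w5 0.025 -0.008 [273.84307565 296.70870419] [354.73371825 291.88642871]
w5 0.025 0.008 [271.30121756 270.54572023] [353.71851921 265.54232178]
w5 0.035 -0.008 [275.55933602 290.42272581] [352.98556469 285.78677443]
w5 0.035 0.008 [273.16063251 265.28417242] [351.98160848 260.48207284]
372.3354563491879 152.37035466992666
```

View pics/s5.png

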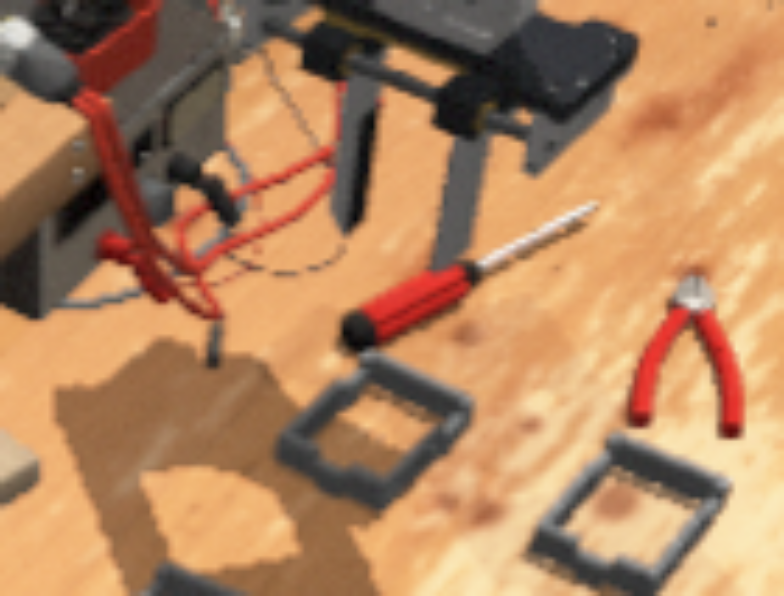

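The images say the fingertips end near the rim, about level with the reported TCP, so they're roughly 20 mm higher than the stated geometry. I'll open and feel my way down.

```bash

python3 -m inch '[{"dp":[0,0,0],"twist":[0,0,0]},{"dp":[0,0,0],"twist":[0,0,0]},{"dp":[0,0,0],"twist":[0,0,0]},{"dp":[0,0,0],"twist":[0,0,0]},{"dp":[0,0,0],"twist":[0,0,0]}]' 1 30
python3 -m inch '[{"dp":[0,0,-0.002],"twist":[0,0,0]},{"dp":[0,0,-0.004],"twist":[0,0,0]},{"dp":[0,0,-0.006],"twist":[0,0,0]},{"dp":[0,0,-0.008],"twist":[0,0,0]},{"dp":[0,0,-0.01],"twist":[0,0,0]}]'
python3 -m inch '[{"dp":[0,0,-0.002],"twist":[0,0,0]},{"dp":[0,0,-0.004],"twist":[0,0,0]},{"dp":[0,0,-0.006],"twist":[0,0,0]},{"dp":[0,0,-0.006],"twist":[0,0,0]},{"dp":[0,0,-0.006],"twist":[0,0,0]}]'
```

```text
time_s: 8.75
eef_pos: [0.5779, -0.3622, 0.0301]
orientation: [-180.0, -0.0, 86.4]
ft_force: [-0.4, 0.0, 0.1]
opening: 0.0926
gripper_force: 0.0
time_s: 9.25
eef_pos: [0.5779, -0.3622, 0.025]
orientation: [-180.0, -0.0, 86.4]
ft_force: [-0.0, -0.8, 0.8]
opening: 0.0942
gripper_force: 0.0
time_s: 9.75
eef_pos: [0.5779, -0.3622, 0.0221]
orientation: [-180.0, 0.0, 86.4]
ft_force: [-0.0, 0.6, 0.4]
opening: 0.0938
gripper_force: 0.0
```

```bash

python3 -m inch '[{"dp":[0,0,-0.002],"twist":[0,0,0]},{"dp":[0,0,-0.004],"twist":[0,0,0]},{"dp":[0,0,-0.006],"twist":[0,0,0]},{"dp":[0,0,-0.008],"twist":[0,0,0]},{"dp":[0,0,-0.008],"twist":[0,0,0]}]'
python3 -m inch '[{"dp":[0,0,-0.002],"twist":[0,0,0]},{"dp":[0,0,-0.004],"twist":[0,0,0]},{"dp":[0,0,-0.006],"twist":[0,0,0]},{"dp":[0,0,-0.008],"twist":[0,0,0]},{"dp":[0,0,-0.008],"twist":[0,0,0]}]'
python3 -m inch '[{"dp":[0,0,0],"twist":[0,0,0]},{"dp":[0,0,0],"twist":[0,0,0]},{"dp":[0,0,0],"twist":[0,0,0]},{"dp":[0,0,0],"twist":[0,0,0]},{"dp":[0,0,0],"twist":[0,0,0]}]' 0.6 30
```

```text
time_s: 10.25
eef_pos: [0.5778, -0.3621, 0.0179]
orientation: [-180.0, -0.0, 86.4]
ft_force: [0.5, -0.2, -0.5]
opening: 0.0941
gripper_force: 0.0
time_s: 10.75
eef_pos: [0.5777, -0.3621, 0.0139]
orientation: [-180.0, -0.0, 86.4]
ft_force: [0.1, -0.3, 1.2]
opening: 0.0941
gripper_force: 0.0
time_s: 11.25
eef_pos: [0.5779, -0.3623, 0.0142]
orientation: [180.0, 0.0, 86.4]
ft_force: [-0.3, 0.5, 0.3]
opening: 0.0673
gripper_force: 30.0
```

Gripped (67 mm, 30 N) at reported z = 0.014, so the tip offset is now known from contact. Lift and carry to the bin.

```bash

python3 -m inch '[{"dp":[0,0,0.01],"twist":[0,0,0]},{"dp":[0,0,0.05],"twist":[0,0,0]},{"dp":[0,0,0.1],"twist":[0,0,0]},{"dp":[0,0,0.16],"twist":[0,0,0]},{"dp":[0,0,0.212],"twist":[0,0,0]}]'
python3 -m inch '[{"dp":[-0.008,0.06,0],"twist":[0,0,-0.005]},{"dp":[-0.016,0.14,0],"twist":[0,0,-0.01]},{"dp":[-0.024,0.22,0],"twist":[0,0,-0.0164]},{"dp":[-0.032,0.3,0],"twist":[0,0,-0.0264]},{"dp":[-0.041,0.362,0],"twist":[0,0,-0.0264]}]'
python3 -m inch '[{"dp":[-0.008,0.08,0],"twist":[0,0,-0.005]},{"dp":[-0.016,0.16,0],"twist":[0,0,-0.01]},{"dp":[-0.024,0.24,0],"twist":[0,0,-0.0164]},{"dp":[-0.032,0.32,0],"twist":[0,0,-0.0264]},{"dp":[-0.041,0.362,0],"twist":[0,0,-0.0264]}]'
python3 -m inch '[{"dp":[0,0,-0.03],"twist":[0,0,0]},{"dp":[0,0,-0.06],"twist":[0,0,0]},{"dp":[0,0,-0.09],"twist":[0,0,0]},{"dp":[0,0,-0.1],"twist":[0,0,0]},{"dp":[0,0,-0.1],"twist":[0,0,0]}]'
python3 - <<'E'
from h import *
import pickle
f=manip.grab_frame('wrist');pickle.dump(f,open('w7.pkl','wb'))
s=manip.sense();print(s['eef_pos'],s['opening'],s['gripper_force'],s['ft_force'])
print(proj(f,(.5368,-.0005,.028)))
E
```

```text
time_s: 11.75
eef_pos: [0.578, -0.3623, 0.1217]
orientation: [180.0, 0.0, 86.4]
ft_force: [-0.1, -0.1, -0.8]
opening: 0.0676
gripper_force: 30.0
time_s: 12.25
eef_pos: [0.5569, -0.1789, 0.1204]
orientation: [-180.0, -0.0, 84.0]
ft_force: [0.0, -0.7, -0.9]
opening: 0.0676
gripper_force: 30.0
time_s: 12.75
eef_pos: [0.5363, 0.0027, 0.1205]
orientation: [-180.0, -0.1, 81.7]
ft_force: [0.1, -0.9, -0.4]
opening: 0.0676
gripper_force: 30.0
time_s: 13.25
eef_pos: [0.5361, -0.0001, 0.0696]
orientation: [-179.9, -0.0, 81.6]
ft_force: [-0.3, 0.1, -1.0]
opening: 0.0677
gripper_force: 30.0
[ 5.36881072e-01 -2.96697414e-04  7.03215758e-02] 0.06738689517664102 29.998682588338852 [0.03844476 0.19475975 0.71604325]
[315.37441763 272.03804646]
```

```bash

python3 -m inch '[{"dp":[0,0,-0.02],"twist":[0,0,0]},{"dp":[0,0,-0.04],"twist":[0,0,0]},{"dp":[0,0,-0.052],"twist":[0,0,0]},{"dp":[0,0,-0.052],"twist":[0,0,0]},{"dp":[0,0,-0.052],"twist":[0,0,0]}]'
python3 -m inch '[{"dp":[0,0,-0.002],"twist":[0,0,0]},{"dp":[0,0,-0.004],"twist":[0,0,0]},{"dp":[0,0,-0.006],"twist":[0,0,0]},{"dp":[0,0,-0.006],"twist":[0,0,0]},{"dp":[0,0,-0.006],"twist":[0,0,0]}]'
python3 -m inch '[{"dp":[0,0,-0.001],"twist":[0,0,0]},{"dp":[0,0,-0.002],"twist":[0,0,0]},{"dp":[0,0,-0.004],"twist":[0,0,0]},{"dp":[0,0,-0.004],"twist":[0,0,0]},{"dp":[0,0,-0.004],"twist":[0,0,0]}]'
```

```text
time_s: 13.8
eef_pos: [0.5367, -0.0002, 0.0438]
orientation: [-180.0, -0.0, 81.6]
ft_force: [0.7, -0.0, 0.4]
opening: 0.0677
gripper_force: 30.0
time_s: 14.3
eef_pos: [0.5369, -0.0002, 0.0412]
orientation: [180.0, -0.0, 81.6]
ft_force: [0.3, -0.1, -0.5]
opening: 0.0679
gripper_force: 30.0
time_s: 14.8
eef_pos: [0.5368, -0.0002, 0.0391]
orientation: [-180.0, -0.0, 81.6]
ft_force: [0.3, -0.3, -1.6]
opening: 0.0676
gripper_force: 30.0
```

```bash

python3 -m inch '[{"dp":[0,0,-0.002],"twist":[0,0,0]},{"dp":[0,0,-0.004],"twist":[0,0,0]},{"dp":[0,0,-0.004],"twist":[0,0,0]},{"dp":[0,0,-0.004],"twist":[0,0,0]},{"dp":[0,0,-0.004],"twist":[0,0,0]}]'
python3 -m inch '[{"dp":[0,0,-0.001],"twist":[0,0,0]},{"dp":[0,0,-0.002],"twist":[0,0,0]},{"dp":[0,0,-0.003],"twist":[0,0,0]},{"dp":[0,0,-0.003],"twist":[0,0,0]},{"dp":[0,0,-0.003],"twist":[0,0,0]}]'
```

```text
time_s: 15.3
eef_pos: [0.5369, -0.0002, 0.0372]
orientation: [180.0, 0.0, 81.6]
ft_force: [-0.4, 0.6, -0.4]
opening: 0.0674
gripper_force: 30.0
time_s: 15.8
eef_pos: [0.5369, -0.0002, 0.0361]
orientation: [-180.0, 0.0, 81.6]
ft_force: [-1.8, 0.8, 5.9]
opening: 0.0676
gripper_force: 30.0
```

Contact exactly at the height expected for a seated collar. Release, rise and go to c2.

```bash

python3 -m inch '[{"dp":[0,0,0],"twist":[0,0,0]},{"dp":[0,0,0],"twist":[0,0,0]},{"dp":[0,0,0],"twist":[0,0,0]},{"dp":[0,0,0],"twist":[0,0,0]},{"dp":[0,0,0],"twist":[0,0,0]}]' 1 30
python3 -m inch '[{"dp":[0,0,0.03],"twist":[0,0,0]},{"dp":[0,0,0.08],"twist":[0,0,0]},{"dp":[0,0,0.14],"twist":[0,0,0]},{"dp":[0,0,0.2],"twist":[0,0,0]},{"dp":[0,0,0.24],"twist":[0,0,0]}]'
python3 -m inch '[{"dp":[0.02,-0.06,0],"twist":[0,0,0.02]},{"dp":[0.04,-0.13,0],"twist":[0,0,0.05]},{"dp":[0.06,-0.2,0],"twist":[0,0,0.08]},{"dp":[0.08,-0.28,0],"twist":[0,0,0.1]},{"dp":[0.081,-0.326,0],"twist":[0,0,0.104]}]'
python3 - <<'E'
from h import *
import pickle
manip.grab_frame('wrist');manip.grab_frame('wrist');
f=manip.grab_frame('wrist');pickle.dump(f,open('w8.pkl','wb'))
s=manip.sense();print(s['eef_pos'],s['opening'],s['ft_force'])
g=[proj(f,p) for p in [(.5368,-.0005,.048),(.5773,-.1633,.026)]]
print(g)
u,v=g[0].astype(int);A=f['pixels'][max(v-110,0):,][:220,u-100:u+100]
u,v=g[1].astype(int);B=f['pixels'][max(v-110,0):,][:220,u-100:u+100]
print(A.shape,B.shape)
B=cv2.resize(B,(400,440));A=cv2.resize(A,(400,2*A.shape[0]));A=cv2.copyMakeBorder(A,0,440-A.shape[0],0,0,0)
cv2.imwrite('pics/m8.png',np.hstack([A,B]))
E
```

```text
time_s: 16.3
eef_pos: [0.5368, -0.0002, 0.0355]
orientation: [-180.0, 0.0, 81.6]
ft_force: [0.4, -0.1, -0.2]
opening: 0.0938
gripper_force: 0.0
time_s: 16.8
eef_pos: [0.538, -0.0004, 0.1581]
orientation: [179.8, 0.0, 81.6]
ft_force: [-0.0, -1.2, 0.8]
opening: 0.0939
gripper_force: 0.0
time_s: 17.3
eef_pos: [0.5782, -0.1662, 0.1557]
orientation: [179.9, 0.1, 90.9]
ft_force: [0.4, -0.0, -0.3]
opening: 0.0939
gripper_force: 0.0
[ 0.57721337 -0.16448329  0.15529946] 0.09398387483724195 [ 0.08965645 -0.00259544  0.83496442]
[array([257.31940987,   8.58710026]), array([313.67420931, 234.86343429])]
(220, 200, 3) (220, 200, 3)
```

```bash
cat > sil.py <<'E'
from h import *
from scipy.optimize import minimize
def boxes(z0=.006,z1=.026):
    b=[(-.034,-.028,-.045,.045),(.028,.034,-.045,.045),(-.034,.034,-.045,-.039),(-.034,.034,.039,.045)]
    return [np.array([(x,y,z) for x in q[:2] for y in q[2:] for z in (z0,z1)]) for q in b]
def sil(f,p,B,S=4):
    m=np.zeros((480*1,640*1),np.uint8)
    c,s=np.cos(p[2]),np.sin(p[2])
    for b in B:
        W=np.c_[p[0]+c*b[:,0]-s*b[:,1],p[1]+s*b[:,0]+c*b[:,1],b[:,2]]
        h=cv2.convexHull(np.array([proj(f,w) for w in W],np.float32))
        cv2.fillConvexPoly(m,np.round(h*16).astype(np.int32),255,cv2.LINE_AA,4)
    return m/255.
def locate(f,p0,B=None,satmax=70,vmax=None):
    B=B or boxes()
    hsv=cv2.cvtColor(f['pixels'],cv2.COLOR_BGR2HSV)
    g=(hsv[...,1]<satmax).astype(float)
    u,v=proj(f,(p0[0],p0[1],.02)).astype(int)
    w=np.zeros_like(g);
    base=cv2.dilate((sil(f,[p0[0],p0[1],np.radians(p0[2])],B)>0).astype(np.uint8),np.ones((21,21)))>0
    def cost(q):
        m=sil(f,[q[0]/1000,q[1]/1000,np.radians(q[2])],B); return (np.abs(m-g)[base]).sum()
    best=None
    x0=[p0[0]*1000,p0[1]*1000,p0[2]]
    r=minimize(cost,x0,method='Nelder-Mead',options=dict(initial_simplex=[np.add(x0,d) for d in ([-3,-3,-2],[4,-1,0],[-1,4,1],[0,0,4])],xatol=.05,fatol=.1))
    return r.x.round(2),r.fun,sil(f,[r.x[0]/1000,r.x[1]/1000,np.radians(r.x[2])],B).sum(),g[base].sum()
E
python3 - <<'E'
from sil import *
import pickle
f=pickle.load(open('w8.pkl','rb'))
for s in (50,70,90):print(locate(f,(.5773,-.1633,1.),satmax=s))
f=pickle.load(open('w4.pkl','rb'))
for s in (50,70,90):print('c3',locate(f,(.5773,-.3627,-3.6),satmax=s),'c4',locate(f,(.437,-.378,-.9),satmax=s))
E
```

```text
(array([ 577.9 , -162.57,   -0.68]), np.float64(1733.2901960784313), np.float64(3826.580392156863), np.float64(2095.0))
(array([ 5.7773e+02, -1.6288e+02, -5.0000e-02]), np.float64(1409.1176470588236), np.float64(3830.1176470588234), np.float64(2421.0))
(array([ 5.7784e+02, -1.6264e+02,  1.4000e-01]), np.float64(1138.4313725490197), np.float64(3833.360784313725), np.float64(2695.0))
c3 (array([ 577.48, -363.42,   -1.92]), np.float64(1008.6313725490196), np.float64(2003.243137254902), np.float64(996.0)) c4 (array([ 436.36, -378.92,   -1.38]), np.float64(973.478431372549), np.float64(1949.1960784313726), np.float64(978.0))
c3 (array([ 577.2 , -363.06,   -2.56]), np.float64(840.9450980392156), np.float64(1998.4196078431373), np.float64(1160.0)) c4 (array([ 435.71, -378.89,   -1.52]), np.float64(806.5960784313726), np.float64(1951.2823529411762), np.float64(1149.0))
c3 (array([ 577.6 , -363.23,   -2.94]), np.float64(694.1529411764706), np.float64(2005.5882352941176), np.float64(1312.0)) c4 (array([ 434.84, -377.64,   -0.95]), np.float64(1013.9960784313726), np.float64(1956.7294117647057), np.float64(2217.0))
```

Silhouette fit puts c2 at (577.8, −162.7), yaw about 0°, which agrees with the earlier estimate. Grasp, lift, carry.

```bash

python3 -m inch '[{"dp":[0.001,0.002,-0.08],"twist":[0,0,-0.008]},{"dp":[0.001,0.002,-0.16],"twist":[0,0,-0.008]},{"dp":[0.001,0.002,-0.22],"twist":[0,0,-0.008]},{"dp":[0.001,0.002,-0.27],"twist":[0,0,-0.008]},{"dp":[0.001,0.002,-0.283],"twist":[0,0,-0.008]}]'
python3 -m inch '[{"dp":[0,0,0],"twist":[0,0,0]},{"dp":[0,0,0],"twist":[0,0,0]},{"dp":[0,0,0],"twist":[0,0,0]},{"dp":[0,0,0],"twist":[0,0,0]},{"dp":[0,0,0],"twist":[0,0,0]}]' 0.6 30
python3 -m inch '[{"dp":[0,0,0.01],"twist":[0,0,0]},{"dp":[0,0,0.05],"twist":[0,0,0]},{"dp":[0,0,0.1],"twist":[0,0,0]},{"dp":[0,0,0.16],"twist":[0,0,0]},{"dp":[0,0,0.212],"twist":[0,0,0]}]'
```

```text
time_s: 17.95
eef_pos: [0.5747, -0.1593, 0.0105]
orientation: [-179.6, -0.2, 90.3]
ft_force: [-0.7, 0.0, 0.1]
opening: 0.0941
gripper_force: 0.0
time_s: 18.45
eef_pos: [0.5792, -0.1627, 0.016]
orientation: [179.8, 0.1, 90.3]
ft_force: [-1.1, 0.4, 5.9]
opening: 0.0677
gripper_force: 30.0
time_s: 18.95
eef_pos: [0.5776, -0.1623, 0.1213]
orientation: [-180.0, -0.0, 90.2]
ft_force: [0.4, -1.7, -1.1]
opening: 0.0677
gripper_force: 30.0
```

```bash

python3 -m inch '[{"dp":[-0.02,0.07,0],"twist":[0,0,-0.03]},{"dp":[-0.04,0.14,0],"twist":[0,0,-0.06]},{"dp":[-0.06,0.21,0],"twist":[0,0,-0.09]},{"dp":[-0.08,0.28,0],"twist":[0,0,-0.0956]},{"dp":[-0.0816,0.3244,0],"twist":[0,0,-0.0956]}]'
python3 -m inch '[{"dp":[0,0,-0.02],"twist":[0,0,0]},{"dp":[0,0,-0.06],"twist":[0,0,0]},{"dp":[0,0,-0.108],"twist":[0,0,0]},{"dp":[0,0,-0.108],"twist":[0,0,0]},{"dp":[0,0,-0.108],"twist":[0,0,0]}]'
python3 -m inch '[{"dp":[0,0,-0.002],"twist":[0,0,0]},{"dp":[0,0,-0.005],"twist":[0,0,0]},{"dp":[0,0,-0.008],"twist":[0,0,0]},{"dp":[0,0,-0.01],"twist":[0,0,0]},{"dp":[0,0,-0.01],"twist":[0,0,0]}]'
```

```text
time_s: 19.45
eef_pos: [0.5351, 0.0022, 0.1198]
orientation: [-179.9, -0.0, 81.7]
ft_force: [-0.5, -0.4, -0.3]
opening: 0.0679
gripper_force: 30.0
time_s: 19.95
eef_pos: [0.5365, -0.0008, 0.0655]
orientation: [-179.9, 0.0, 81.6]
ft_force: [-0.4, -0.5, -1.0]
opening: 0.0674
gripper_force: 30.0
time_s: 20.45
eef_pos: [0.5371, -0.0, 0.0612]
orientation: [180.0, 0.0, 81.7]
ft_force: [0.5, 0.6, -0.4]
opening: 0.0677
gripper_force: 30.0
```

```bash

python3 -m inch '[{"dp":[0,0,-0.002],"twist":[0,0,0]},{"dp":[0,0,-0.004],"twist":[0,0,0]},{"dp":[0,0,-0.006],"twist":[0,0,0]},{"dp":[0,0,-0.006],"twist":[0,0,0]},{"dp":[0,0,-0.006],"twist":[0,0,0]}]'
python3 -m inch '[{"dp":[0,0,-0.001],"twist":[0,0,0]},{"dp":[0,0,-0.002],"twist":[0,0,0]},{"dp":[0,0,-0.003],"twist":[0,0,0]},{"dp":[0,0,-0.003],"twist":[0,0,0]},{"dp":[0,0,-0.003],"twist":[0,0,0]}]'
```

```text
time_s: 20.95
eef_pos: [0.5371, -0.0, 0.0581]
orientation: [180.0, -0.0, 81.7]
ft_force: [-0.3, 0.6, -1.1]
opening: 0.0678
gripper_force: 30.0
time_s: 21.45
eef_pos: [0.5372, -0.0, 0.058]
orientation: [180.0, 0.0, 81.7]
ft_force: [-4.7, 0.3, 7.9]
opening: 0.0676
gripper_force: 30.0
```

```bash

python3 -m inch '[{"dp":[-0.002,0,0],"twist":[0,0,0]},{"dp":[-0.002,0,-0.001],"twist":[0,0,0]},{"dp":[-0.002,0,-0.002],"twist":[0,0,0]},{"dp":[-0.002,0,-0.002],"twist":[0,0,0]},{"dp":[-0.002,0,-0.002],"twist":[0,0,0]}]'
```

```text
time_s: 21.95
eef_pos: [0.5371, -0.0, 0.058]
orientation: [179.9, -0.0, 81.7]
ft_force: [-2.8, 0.8, 11.4]
opening: 0.0675
gripper_force: 30.0
```

z = 0.058 matches the seated height for this grip (grip height 0.016, offset 0). Release and go to c4.

```bash

python3 -m inch '[{"dp":[0,0,0],"twist":[0,0,0]},{"dp":[0,0,0],"twist":[0,0,0]},{"dp":[0,0,0],"twist":[0,0,0]},{"dp":[0,0,0],"twist":[0,0,0]},{"dp":[0,0,0],"twist":[0,0,0]}]' 1 30
python3 -m inch '[{"dp":[0,0,0.03],"twist":[0,0,0]},{"dp":[0,0,0.08],"twist":[0,0,0]},{"dp":[0,0,0.14],"twist":[0,0,0]},{"dp":[0,-0.05,0.18],"twist":[0,0,0]},{"dp":[0,-0.12,0.19],"twist":[0,0,0]}]'
python3 - <<'E'
from sil import *
import pickle
manip.grab_frame('wrist');manip.grab_frame('wrist')
f=manip.grab_frame('wrist');pickle.dump(f,open('w9.pkl','wb'))
s=manip.sense();print(s['eef_pos'],f['position'])
u,v=proj(f,(.5368,-.0005,.068)).astype(int);print(u,v)
E
python3 -m inch '[{"dp":[-0.03,-0.08,0],"twist":[0,0,0.02]},{"dp":[-0.06,-0.16,0],"twist":[0,0,0.05]},{"dp":[-0.09,-0.23,0],"twist":[0,0,0.08]},{"dp":[-0.1,-0.3,0],"twist":[0,0,0.08]},{"dp":[-0.1,-0.32,0],"twist":[0,0,0.08]}]'
python3 -m inch '[{"dp":[-0.03,-0.08,0],"twist":[0,0,0]},{"dp":[-0.06,-0.16,0],"twist":[0,0,0]},{"dp":[-0.09,-0.23,0],"twist":[0,0,0]},{"dp":[-0.1,-0.3,0],"twist":[0,0,0]},{"dp":[-0.1,-0.314,0],"twist":[0,0,0]}]'
python3 - <<'E'
from sil import *
import pickle
manip.grab_frame('wrist');manip.grab_frame('wrist')
f=manip.grab_frame('wrist');pickle.dump(f,open('w10.pkl','wb'))
s=manip.sense();print(s['eef_pos'],s['orientation'])
for k in (50,70):print(locate(f,(.437,-.378,-.9),satmax=k))
E
```

```text
time_s: 22.45
eef_pos: [0.5359, -0.0, 0.0553]
orientation: [-180.0, -0.0, 81.7]
ft_force: [0.1, -0.0, 0.7]
opening: 0.0938
gripper_force: 0.0
time_s: 22.95
eef_pos: [0.5382, -0.0599, 0.1538]
orientation: [179.7, 0.0, 81.8]
ft_force: [0.0, -0.9, -0.2]
opening: 0.094
gripper_force: 0.0
[ 0.53653238 -0.06152864  0.15127763] [0.54764954 0.00898136 0.32967081]
298 165
time_s: 23.6
eef_pos: [0.4851, -0.2217, 0.1499]
orientation: [-179.9, -0.0, 88.7]
ft_force: [0.4, -0.2, 0.1]
opening: 0.0938
gripper_force: 0.0
time_s: 24.1
eef_pos: [0.4358, -0.3789, 0.15]
orientation: [-180.0, -0.0, 88.7]
ft_force: [0.4, 0.4, -0.4]
opening: 0.0938
gripper_force: 0.0
[ 0.43649097 -0.37549816  0.14982061] [-1.79961780e+02 -1.32449582e-01  8.88805677e+01]
(array([ 4.3558e+02, -3.7776e+02, -2.0000e-01]), np.float64(1818.6705882352942), np.float64(3971.6705882352944), np.float64(2155.0))
(array([ 4.3575e+02, -3.7755e+02, -2.6000e-01]), np.float64(1452.2901960784316), np.float64(3971.290196078431), np.float64(2521.0))
```

```bash

python3 -m inch '[{"dp":[0,0,-0.08],"twist":[0,0,0]},{"dp":[0,0,-0.16],"twist":[0,0,0]},{"dp":[0,0,-0.22],"twist":[0,0,0]},{"dp":[0,0,-0.26],"twist":[0,0,0]},{"dp":[0,0,-0.27],"twist":[0,0,0]}]'
python3 -m inch '[{"dp":[0,0,0],"twist":[0,0,0]},{"dp":[0,0,0],"twist":[0,0,0]},{"dp":[0,0,0],"twist":[0,0,0]},{"dp":[0,0,0],"twist":[0,0,0]},{"dp":[0,0,0],"twist":[0,0,0]}]' 0.6 30
python3 -m inch '[{"dp":[0,0,0.01],"twist":[0,0,0]},{"dp":[0,0,0.05],"twist":[0,0,0]},{"dp":[0,0,0.1],"twist":[0,0,0]},{"dp":[0,0,0.16],"twist":[0,0,0]},{"dp":[0,0,0.24],"twist":[0,0,0]}]'
python3 -m inch '[{"dp":[0.03,0.08,0],"twist":[0,0,-0.02]},{"dp":[0.06,0.16,0],"twist":[0,0,-0.05]},{"dp":[0.08,0.23,0],"twist":[0,0,-0.078]},{"dp":[0.1,0.3,0],"twist":[0,0,-0.078]},{"dp":[0.101,0.377,0],"twist":[0,0,-0.078]}]'
python3 -m inch '[{"dp":[0.03,0.08,0],"twist":[0,0,0]},{"dp":[0.06,0.16,0],"twist":[0,0,0]},{"dp":[0.08,0.23,0],"twist":[0,0,0]},{"dp":[0.1,0.3,0],"twist":[0,0,0]},{"dp":[0.101,0.377,0],"twist":[0,0,0]}]'
python3 -m inch '[{"dp":[0,0,0],"twist":[0,0,0]},{"dp":[0,0,-0.02],"twist":[0,0,0]},{"dp":[0,0,-0.04],"twist":[0,0,0]},{"dp":[0,0,-0.06],"twist":[0,0,0]},{"dp":[0,0,-0.08],"twist":[0,0,0]}]'
```

```text
time_s: 24.75
eef_pos: [0.435, -0.3725, 0.0124]
orientation: [-179.7, -0.3, 89.0]
ft_force: [0.2, -0.1, 0.4]
opening: 0.0938
gripper_force: 0.0
time_s: 25.25
eef_pos: [0.437, -0.3779, 0.0173]
orientation: [179.9, 0.1, 88.9]
ft_force: [1.0, 2.3, 5.3]
opening: 0.0675
gripper_force: 30.0
time_s: 25.75
eef_pos: [0.4346, -0.3757, 0.1348]
orientation: [-179.8, -0.2, 88.8]
ft_force: [-0.4, -0.6, -0.4]
opening: 0.0675
gripper_force: 30.0
time_s: 26.25
eef_pos: [0.4873, -0.1875, 0.1359]
orientation: [179.9, 0.0, 81.8]
ft_force: [0.1, -0.6, -1.1]
opening: 0.0677
gripper_force: 30.0
time_s: 26.75
eef_pos: [0.5379, 0.0011, 0.1358]
orientation: [179.9, 0.0, 81.8]
ft_force: [0.7, -0.2, -0.1]
opening: 0.0675
gripper_force: 30.0
time_s: 27.25
eef_pos: [0.5364, -0.0013, 0.0941]
orientation: [-179.9, -0.0, 81.7]
ft_force: [0.1, -0.4, -0.4]
opening: 0.0681
gripper_force: 30.0
```

```bash

python3 -m inch '[{"dp":[0,0,-0.01],"twist":[0,0,0]},{"dp":[0,0,-0.018],"twist":[0,0,0]},{"dp":[0,0,-0.018],"twist":[0,0,0]},{"dp":[0,0,-0.018],"twist":[0,0,0]},{"dp":[0,0,-0.018],"twist":[0,0,0]}]'
python3 -m inch '[{"dp":[0,0,-0.002],"twist":[0,0,0]},{"dp":[0,0,-0.004],"twist":[0,0,0]},{"dp":[0,0,-0.006],"twist":[0,0,0]},{"dp":[0,0,-0.008],"twist":[0,0,0]},{"dp":[0,0,-0.008],"twist":[0,0,0]}]'
python3 -m inch '[{"dp":[0,0,-0.002],"twist":[0,0,0]},{"dp":[0,0,-0.004],"twist":[0,0,0]},{"dp":[0,0,-0.005],"twist":[0,0,0]},{"dp":[0,0,-0.006],"twist":[0,0,0]},{"dp":[0,0,-0.006],"twist":[0,0,0]}]'
```

```text
time_s: 27.75
eef_pos: [0.5376, -0.0, 0.0872]
orientation: [179.9, 0.0, 81.8]
ft_force: [0.9, -0.1, -1.0]
opening: 0.0679
gripper_force: 30.0
time_s: 28.25
eef_pos: [0.5369, 0.0, 0.0824]
orientation: [-180.0, 0.0, 81.8]
ft_force: [-0.4, -0.3, -0.9]
opening: 0.0676
gripper_force: 30.0
time_s: 28.75
eef_pos: [0.537, -0.0, 0.0795]
orientation: [-180.0, -0.0, 81.8]
ft_force: [-0.9, 0.6, -1.7]
opening: 0.0678
gripper_force: 30.0
```

```bash

python3 -m inch '[{"dp":[0,0,-0.001],"twist":[0,0,0]},{"dp":[0,0,-0.002],"twist":[0,0,0]},{"dp":[0,0,-0.003],"twist":[0,0,0]},{"dp":[0,0,-0.004],"twist":[0,0,0]},{"dp":[0,0,-0.004],"twist":[0,0,0]}]'
python3 -m inch '[{"dp":[0,0,-0.001],"twist":[0,0,0]},{"dp":[0,0,-0.002],"twist":[0,0,0]},{"dp":[0,0,-0.002],"twist":[0,0,0]},{"dp":[0,0,-0.002],"twist":[0,0,0]},{"dp":[0,0,-0.002],"twist":[0,0,0]}]'
```

```text
time_s: 29.25
eef_pos: [0.5372, -0.0001, 0.0791]
orientation: [-180.0, 0.0, 81.8]
ft_force: [-3.9, 0.6, 9.2]
opening: 0.0676
gripper_force: 30.0
time_s: 29.75
eef_pos: [0.5372, -0.0001, 0.0791]
orientation: [-180.0, 0.0, 81.9]
ft_force: [-6.1, 0.2, 13.9]
opening: 0.0674
gripper_force: 30.0
```

Seated height matches again (grip at 0.0173 gives 0.079). Release and go to c1 over the pan, taking a look at the stack on the way.

```bash

python3 -m inch '[{"dp":[0,0,0],"twist":[0,0,0]},{"dp":[0,0,0],"twist":[0,0,0]},{"dp":[0,0,0],"twist":[0,0,0]},{"dp":[0,0,0],"twist":[0,0,0]},{"dp":[0,0,0],"twist":[0,0,0]}]' 1 30
python3 -m inch '[{"dp":[0,0,0.03],"twist":[0,0,0]},{"dp":[0,0,0.1],"twist":[0,0,0]},{"dp":[0,-0.04,0.2],"twist":[0,0,0]},{"dp":[0,-0.08,0.3],"twist":[0,0,0]},{"dp":[0,-0.1,0.32],"twist":[0,0,0]}]'
python3 - <<'E'
from sil import *
import pickle
manip.grab_frame('wrist')
f=manip.grab_frame('wrist');pickle.dump(f,open('w11.pkl','wb'))
s=manip.sense();print(s['eef_pos'],f['position'],proj(f,(.5368,-.0005,.088)))
E
python3 -m inch '[{"dp":[-0.01,0.08,0],"twist":[0,0,0]},{"dp":[-0.02,0.16,0],"twist":[0,0,0]},{"dp":[-0.02,0.24,0],"twist":[0,0,0]},{"dp":[-0.02,0.32,0],"twist":[0,0,0]},{"dp":[-0.02,0.38,0],"twist":[0,0,0]}]'
python3 -m inch '[{"dp":[-0.01,0.08,0],"twist":[0,0,0]},{"dp":[-0.02,0.16,0],"twist":[0,0,0]},{"dp":[-0.02,0.24,0],"twist":[0,0,0]},{"dp":[-0.02,0.3,0],"twist":[0,0,0]},{"dp":[-0.02,0.34,0],"twist":[0,0,0]}]'
python3 - <<'E'
from sil import *
import pickle
manip.grab_frame('wrist');manip.grab_frame('wrist')
f=manip.grab_frame('wrist');pickle.dump(f,open('w12.pkl','wb'))
s=manip.sense();print(s['eef_pos'],s['orientation'])
g=pickle.load(open('w11.pkl','rb'));t=pickle.load(open('w4.pkl','rb'))
def crop(f,P,w,h,S):
    u,v=proj(f,P).astype(int); x=max(u-w//2,0);y=max(v-h//2,0); print('crop',x,y,S)
    return cv2.resize(f['pixels'][y:y+h,x:x+w],(w*S,h*S),interpolation=cv2.INTER_CUBIC)
A=crop(g,(.5368,-.0005,.088),130,200,3)
B=crop(f,(.516,.38,.026),130,200,3)
cv2.imwrite('pics/m12.png',np.hstack([A[:600],B[:600]]))
print(A.shape,B.shape)
for k in (50,70):print(locate(f,(.516,.38,-8),satmax=k))
E
```

```text
time_s: 30.25
eef_pos: [0.5369, -0.0, 0.0763]
orientation: [-180.0, -0.0, 81.8]
ft_force: [0.6, 0.9, 1.0]
opening: 0.0936
gripper_force: 0.0
time_s: 30.75
eef_pos: [0.5399, -0.0516, 0.2425]
orientation: [179.5, 0.1, 81.8]
ft_force: [0.4, 0.7, 0.6]
opening: 0.094
gripper_force: 0.0
[ 0.53964318 -0.05191054  0.24073471] [0.54917392 0.01941674 0.42092198] [298.82446645 174.01428048]
time_s: 31.35
eef_pos: [0.525, 0.1428, 0.2339]
orientation: [-179.7, 0.0, 81.9]
ft_force: [0.1, -0.4, 0.2]
opening: 0.0942
gripper_force: 0.0
time_s: 31.85
eef_pos: [0.5147, 0.3125, 0.2335]
orientation: [-179.7, 0.1, 82.0]
ft_force: [0.0, -0.4, -0.1]
opening: 0.0937
gripper_force: 0.0
[0.51522577 0.31081193 0.23389205] [-1.79777131e+02  1.39340754e-01  8.19958546e+01]
crop 233 74 3
crop 241 55 3
(600, 390, 3) (600, 390, 3)
(array([518.19, 383.31, -10.42]), np.float64(963.7725490196078), np.float64(2628.2313725490194), np.float64(1665.0))
(array([517.75, 383.99, -10.97]), np.float64(812.6039215686275), np.float64(2632.1098039215685), np.float64(1820.0))
```

View pics/m12.png

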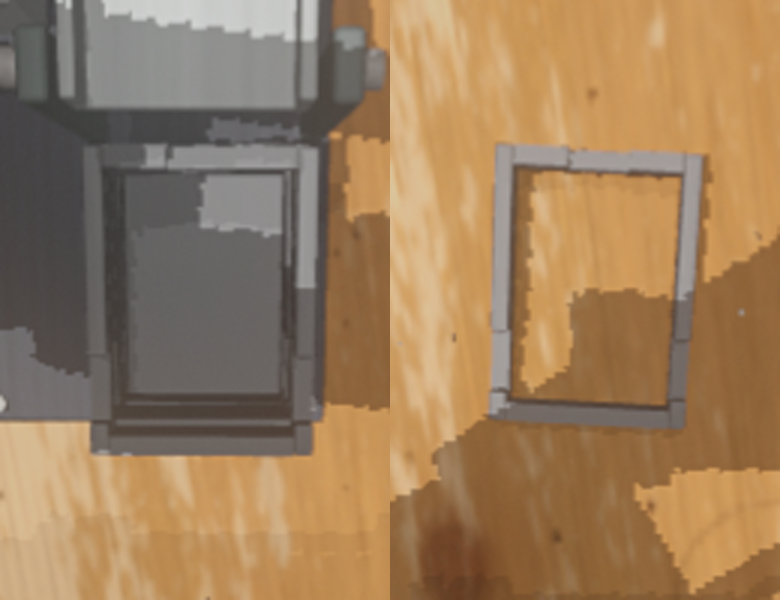

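Left: the stack is square on the bin and free of overhang. Right: c1's end notch is on the +y side (600,160) and its side seams are near −y, so it is keyed like the others. Now grasp c1.

```bash

python3 -m inch '[{"dp":[0.003,0.05,-0.05],"twist":[0,0,-0.03]},{"dp":[0.006,0.1,-0.1],"twist":[0,0,-0.03]},{"dp":[0.006,0.145,-0.16],"twist":[0,0,-0.03]},{"dp":[0.006,0.145,-0.22],"twist":[0,0,-0.03]},{"dp":[0.006,0.145,-0.26],"twist":[0,0,-0.03]}]'
python3 -m inch '[{"dp":[0,0,-0.04],"twist":[0,0,0]},{"dp":[0,0,-0.09],"twist":[0,0,0]},{"dp":[0,0,-0.13],"twist":[0,0,0]},{"dp":[0,0,-0.16],"twist":[0,0,0]},{"dp":[0,0,-0.177],"twist":[0,0,0]}]'
python3 -m inch '[{"dp":[0,0,0],"twist":[0,0,0]},{"dp":[0,0,0],"twist":[0,0,0]},{"dp":[0,0,0],"twist":[0,0,0]},{"dp":[0,0,0],"twist":[0,0,0]},{"dp":[0,0,0],"twist":[0,0,0]}]'
python3 -m inch '[{"dp":[0,0,0],"twist":[0,0,0]},{"dp":[0,0,0],"twist":[0,0,0]},{"dp":[0,0,0],"twist":[0,0,0]},{"dp":[0,0,0],"twist":[0,0,0]},{"dp":[0,0,0],"twist":[0,0,0]}]' 0.6 30
```

```text
time_s: 32.5
eef_pos: [0.518, 0.3807, 0.1025]
orientation: [-179.8, 0.2, 79.1]
ft_force: [0.4, -0.4, -0.1]
opening: 0.0939
gripper_force: 0.0
time_s: 33.0
eef_pos: [0.5188, 0.3807, 0.0158]
orientation: [-179.8, 0.1, 79.1]
ft_force: [0.0, -0.2, -0.7]
opening: 0.0941
gripper_force: 0.0
time_s: 33.5
eef_pos: [0.5206, 0.3829, 0.0191]
orientation: [179.9, -0.1, 79.1]
ft_force: [-0.2, 0.3, 0.4]
opening: 0.0938
gripper_force: 0.0
time_s: 34.0
eef_pos: [0.5199, 0.3825, 0.0181]
orientation: [-180.0, 0.0, 79.1]
ft_force: [-0.9, -0.3, -0.2]
opening: 0.0677
gripper_force: 30.0
```

```bash

python3 -m inch '[{"dp":[0,0,0.02],"twist":[0,0,0]},{"dp":[0,0,0.1],"twist":[0,0,0]},{"dp":[0,0,0.2],"twist":[0,0,0]},{"dp":[0,0,0.3],"twist":[0,0,0]},{"dp":[0,0,0.4],"twist":[0,0,0]}]'
python3 -m inch '[{"dp":[0,-0.06,0],"twist":[0,0,0.01]},{"dp":[0.005,-0.15,0],"twist":[0,0,0.02]},{"dp":[0.01,-0.24,0],"twist":[0,0,0.029]},{"dp":[0.014,-0.33,0],"twist":[0,0,0.029]},{"dp":[0.014,-0.404,0],"twist":[0,0,0.029]}]'
python3 -m inch '[{"dp":[0,-0.09,0],"twist":[0,0,0]},{"dp":[0.005,-0.18,0],"twist":[0,0,0]},{"dp":[0.01,-0.27,0],"twist":[0,0,0]},{"dp":[0.014,-0.35,0],"twist":[0,0,0]},{"dp":[0.014,-0.404,0],"twist":[0,0,0]}]'
python3 -m inch '[{"dp":[0,0,0],"twist":[0,0,0]},{"dp":[0,0,-0.06],"twist":[0,0,0]},{"dp":[0,0,-0.12],"twist":[0,0,0]},{"dp":[0,0,-0.18],"twist":[0,0,0]},{"dp":[0,0,-0.21],"twist":[0,0,0]}]'
python3 -m inch '[{"dp":[0,0,0],"twist":[0,0,0]},{"dp":[0,0,0],"twist":[0,0,0]},{"dp":[0,0,0],"twist":[0,0,0]},{"dp":[0,0,0],"twist":[0,0,0]},{"dp":[0,0,0],"twist":[0,0,0]}]'
```

```text
time_s: 34.5
eef_pos: [0.5198, 0.3822, 0.2206]
orientation: [180.0, -0.0, 79.1]
ft_force: [1.3, 0.9, -0.5]
opening: 0.0675
gripper_force: 30.0
time_s: 35.0
eef_pos: [0.527, 0.1782, 0.2189]
orientation: [179.9, 0.0, 81.7]
ft_force: [0.0, -0.3, -0.8]
opening: 0.0679
gripper_force: 30.0
time_s: 35.5
eef_pos: [0.5341, -0.0244, 0.2189]
orientation: [179.9, 0.0, 81.6]
ft_force: [-0.0, -0.5, -0.4]
opening: 0.0677
gripper_force: 30.0
time_s: 36.0
eef_pos: [0.532, -0.0201, 0.1106]
orientation: [-179.8, -0.0, 81.8]
ft_force: [-0.5, 0.1, -0.4]
opening: 0.0675
gripper_force: 30.0
time_s: 36.5
eef_pos: [0.5349, -0.0216, 0.1144]
orientation: [179.9, 0.0, 81.7]
ft_force: [-0.7, 0.1, -1.6]
opening: 0.0676
gripper_force: 30.0
```

```bash

python3 -m inch '[{"dp":[0.001,0.01,0],"twist":[0,0,0]},{"dp":[0.002,0.02,0],"twist":[0,0,0]},{"dp":[0.004,0.03,0],"twist":[0,0,0]},{"dp":[0.005,0.041,0],"twist":[0,0,0]},{"dp":[0.005,0.041,0],"twist":[0,0,0]}]'
python3 -m inch '[{"dp":[0,0,-0.004],"twist":[0,0,0]},{"dp":[0,0,-0.008],"twist":[0,0,0]},{"dp":[0,0,-0.012],"twist":[0,0,0]},{"dp":[0,0,-0.014],"twist":[0,0,0]},{"dp":[0,0,-0.014],"twist":[0,0,0]}]'
python3 -m inch '[{"dp":[0,0,-0.002],"twist":[0,0,0]},{"dp":[0,0,-0.004],"twist":[0,0,0]},{"dp":[0,0,-0.006],"twist":[0,0,0]},{"dp":[0,0,-0.008],"twist":[0,0,0]},{"dp":[0,0,-0.008],"twist":[0,0,0]}]'
```

```text
time_s: 37.0
eef_pos: [0.5366, -0.0001, 0.1131]
orientation: [-180.0, -0.0, 81.8]
ft_force: [-0.1, -0.1, -0.3]
opening: 0.0677
gripper_force: 30.0
time_s: 37.5
eef_pos: [0.5363, -0.0012, 0.1058]
orientation: [-180.0, 0.0, 81.7]
ft_force: [0.3, 0.3, -1.3]
opening: 0.0678
gripper_force: 30.0
time_s: 38.0
eef_pos: [0.5364, -0.001, 0.1019]
orientation: [-180.0, -0.0, 81.7]
ft_force: [0.7, -0.1, -1.3]
opening: 0.0679
gripper_force: 30.0
```

```bash

python3 -m inch '[{"dp":[0,0,-0.001],"twist":[0,0,0]},{"dp":[0,0,-0.002],"twist":[0,0,0]},{"dp":[0,0,-0.003],"twist":[0,0,0]},{"dp":[0,0,-0.004],"twist":[0,0,0]},{"dp":[0,0,-0.004],"twist":[0,0,0]}]'
python3 -m inch '[{"dp":[0,0,-0.001],"twist":[0,0,0]},{"dp":[0,0,-0.002],"twist":[0,0,0]},{"dp":[0,0,-0.002],"twist":[0,0,0]},{"dp":[0,0,-0.002],"twist":[0,0,0]},{"dp":[0,0,-0.002],"twist":[0,0,0]}]'
```

```text
time_s: 38.5
eef_pos: [0.5366, -0.0011, 0.1001]
orientation: [180.0, 0.0, 81.7]
ft_force: [0.0, -0.0, -1.0]
opening: 0.0675
gripper_force: 30.0
time_s: 39.0
eef_pos: [0.5367, -0.001, 0.1]
orientation: [180.0, 0.0, 81.7]
ft_force: [-2.6, 0.3, 4.5]
opening: 0.0674
gripper_force: 30.0
```

Last collar seated (0.100 as predicted). Release, rise, rotate +90° and move above the pin handle at about (474,173).

```bash

python3 -m inch '[{"dp":[0,0,0],"twist":[0,0,0]},{"dp":[0,0,0],"twist":[0,0,0]},{"dp":[0,0,0],"twist":[0,0,0]},{"dp":[0,0,0],"twist":[0,0,0]},{"dp":[0,0,0],"twist":[0,0,0]}]' 1 30
python3 -m inch '[{"dp":[0,0,0.03],"twist":[0,0,0]},{"dp":[0,0,0.1],"twist":[0,0,0]},{"dp":[0,0,0.18],"twist":[0,0,0]},{"dp":[0,0,0.26],"twist":[0,0,0]},{"dp":[0,0,0.3],"twist":[0,0,0]}]' 0.4
python3 -m inch '[{"dp":[-0.01,0.02,0],"twist":[0,0,0.06]},{"dp":[-0.02,0.05,0],"twist":[0,0,0.13]},{"dp":[-0.03,0.08,0],"twist":[0,0,0.2]},{"dp":[-0.04,0.11,0],"twist":[0,0,0.27]},{"dp":[-0.042,0.116,0],"twist":[0,0,0.333]}]'
python3 -m inch '[{"dp":[-0.01,0.02,0],"twist":[0,0,0.06]},{"dp":[-0.02,0.05,0],"twist":[0,0,0.13]},{"dp":[-0.03,0.08,0],"twist":[0,0,0.2]},{"dp":[-0.04,0.11,0],"twist":[0,0,0.27]},{"dp":[-0.042,0.116,0],"twist":[0,0,0.333]}]'
python3 -m inch '[{"dp":[-0.01,0.02,0],"twist":[0,0,0.06]},{"dp":[-0.02,0.05,0],"twist":[0,0,0.13]},{"dp":[-0.03,0.08,0],"twist":[0,0,0.2]},{"dp":[-0.04,0.11,0],"twist":[0,0,0.27]},{"dp":[-0.042,0.116,0],"twist":[0,0,0.333]}]'
python3 -m inch '[{"dp":[0,0,0],"twist":[0,0,0]},{"dp":[0,0,0],"twist":[0,0,0]},{"dp":[0,0,0],"twist":[0,0,0]},{"dp":[0,0,0],"twist":[0,0,0]},{"dp":[0,0,0],"twist":[0,0,0]}]'
python3 - <<'E'
from h import *
import pickle
f=manip.grab_frame('wrist');pickle.dump(f,open('w13.pkl','wb'))
s=manip.sense();print(s['eef_pos'],s['orientation'],s['joints'].round(0),f['position'],f['orientation'])
print(proj(f,(.4737,.1737,.0575)),proj(f,(.5,.169,.06)))
# dark handle segmentation
u,v=proj(f,(.474,.173,.0575)).astype(int)
c=cv2.cvtColor(f['pixels'],cv2.COLOR_BGR2GRAY)[v-45:v+45,u-45:u+45]
m=(c<55).astype(np.uint8)
n,l,st,ce=cv2.connectedComponentsWithStats(m)
for i in range(1,n):
    if st[i,4]>60: print(st[i],ce[i]+[u-45,v-45],px(f,*(ce[i]+[u-45,v-45]),.054),cv2.minAreaRect(cv2.findNonZero((l==i).astype(np.uint8))))
E
```

```text
time_s: 39.5
eef_pos: [0.5365, -0.001, 0.099]
orientation: [-180.0, -0.0, 81.7]
ft_force: [0.2, -0.3, 0.1]
opening: 0.094
gripper_force: 0.0
time_s: 40.0
eef_pos: [0.5385, -0.0013, 0.2535]
orientation: [179.6, 0.0, 81.7]
ft_force: [0.0, 0.6, -0.0]
opening: 0.0575
gripper_force: 0.0
time_s: 40.5
eef_pos: [0.515, 0.0583, 0.2491]
orientation: [-180.0, -0.0, 112.1]
ft_force: [-1.0, 0.4, -0.1]
opening: 0.0378
gripper_force: 0.0
time_s: 41.0
eef_pos: [0.494, 0.1163, 0.249]
orientation: [180.0, -0.0, 142.0]
ft_force: [-0.3, 0.5, 0.1]
opening: 0.0371
gripper_force: 0.0
time_s: 41.5
eef_pos: [0.473, 0.1742, 0.2491]
orientation: [180.0, -0.0, 172.0]
ft_force: [-0.2, 0.1, 0.0]
opening: 0.0376
gripper_force: 0.0
time_s: 42.0
eef_pos: [0.4737, 0.1726, 0.2491]
orientation: [-180.0, 0.0, 171.6]
ft_force: [-0.2, 0.4, 0.3]
opening: 0.0378
gripper_force: 0.0
[0.47366845 0.1727174  0.24912467] [-1.79997994e+02 -1.67013740e-03  1.71608014e+02] [ 10.   1.  95.  -0.  84. -71.] [0.40265432 0.18401506 0.42650599] [-1.44141982e+01 -5.38933613e-03  8.15894951e+01]
[314.36505163 223.31681955] [313.57515883 249.57841239]
```

```bash

python3 - <<'E'
from h import *
import pickle
f=pickle.load(open('w13.pkl','rb'))
u,v=proj(f,(.4737,.1737,.0575)).astype(int)
G=f['pixels'].max(2)
for y in range(v-30,v+40,4): print(y,G[y,u-36:u+40:4])
E
```

```text
193 [140 138 149 147 145 146 132 138 131 124 129 133 142 140 141 143 139 141
 143]
197 [136 130 127 140 140 132 131 130 125 128 129 129 142 139 137 138 139 140
 140]
201 [134 135 141 142 142 133 132 129 124 133 129 127 140 140 140 139 141 141
 142]
205 [138 140 138 132 131 133 132 128  90  68  69 114 150 147 148 144 139 140
 139]
209 [141 126 122 140 133 137 138 136  65  70  70  71 142 141 142 142 143 198
 197]
213 [194 131 127 124 124 129 138 142  66  69  69  70 152 147 180 203 197 198
 196]
217 [100  79  79  80  79  80  80  79  66  79  76  66  97 116 210 213 207 206
 202]
221 [109  80  82  82  81  80  80  91  72  78  77  67 173 111 202 196 199 203
 202]
225 [ 91 103  82  81  80  82 110 110  71  76  75  67 198 138 209 199 198 200
 198]
229 [ 91  79  79  82  86  79 109 109  70  76  74  66  98 118 201 201 198 196
 198]
233 [ 90  80  80  85  85  79 110 110  68  71  70  67 101 120 197 199 200 203
 203]
237 [ 88  77  77  76  78  77  90 104  66  73  72  67  94 108 199 200 200 199
 200]
241 [ 89  76  75  76  77  78 103 113 132 116 113 143  97  99 220 213 204 202
 202]
245 [ 84  77  76  76  76  79 103 104 118 166 164 109 108 105 147 205 200 205
 204]
249 [ 74  75  75  77  76  85  90  91  91  91  91  93 108 106 139 197 198 153
 205]
253 [ 80  80  80  73  74 133 132 135 134 135 132 139 200 194 167 144 142 142
 143]
257 [ 80  79  80  74  74 130 135 133 134 132 134 135 132 132 143 147 147 147
 144]
261 [ 77  79  73  73  73 135 148 133 132 132 136 132 130 133 141 139 139 137
 136]
```

```bash

python3 - <<'E'
from h import *
import pickle
f=pickle.load(open('w13.pkl','rb'))
G=f['pixels'].max(2)
for y in (209,213,225,233): print(y,G[y,304:330])
print(G[198:250,316])
for c in (316,):
  for r in (206,222,239): print(px(f,c,r,.0575))
E
```

```text
209 [135 135 136 137 124  72  65  71  71  71  70  70  70  69  70  68  67  66
  71 109 147 145 142 141 140 141]
213 [141 141 142 137 111  67  66  70  68  70  69  68  69  69  69  69  67  66
  70 113 153 153 152 151 150 148]
225 [109 110 110 110 100  68  71  76  79  78  76  76  76  76  75  75  73  68
  67  80 116 164 198 200 198 183]
233 [111 111 110 110  99  68  68  71  71  71  71  71  71  71  70  71  70  68
  67  72  83  89 101 119 120 120]
[129 129 131 134 132 128 109  68  64  66  68  70  70  70  69  69  68  67
  78  79  78  77  78  78  77  73  74  76  76  75  75  75  74  75  71  71
  73  72  74  74  72  65  69 119 195 193 185 185 191 137  93  91]
[0.45659694 0.17787183 0.0575    ]
[0.47260781 0.17552384 0.0575    ]
[0.48999984 0.17297343 0.0575    ]
```

```bash

python3 -m inch '[{"dp":[0,0.003,-0.06],"twist":[0,0,0]},{"dp":[0,0.003,-0.12],"twist":[0,0,0]},{"dp":[0,0.003,-0.18],"twist":[0,0,0]},{"dp":[0,0.003,-0.25],"twist":[0,0,0]},{"dp":[0,0.003,-0.3],"twist":[0,0,0]}]'
python3 -m inch '[{"dp":[0,0,-0.02],"twist":[0,0,0]},{"dp":[0,0,-0.05],"twist":[0,0,0]},{"dp":[0,0,-0.08],"twist":[0,0,0]},{"dp":[0,0,-0.11],"twist":[0,0,0]},{"dp":[0,0,-0.118],"twist":[0,0,0]}]'
python3 -m inch '[{"dp":[0,0,0],"twist":[0,0,0]},{"dp":[0,0,0],"twist":[0,0,0]},{"dp":[0,0,0],"twist":[0,0,0]},{"dp":[0,0,0],"twist":[0,0,0]},{"dp":[0,0,0],"twist":[0,0,0]}]' 0.1 8
python3 -m inch '[{"dp":[0,0,0],"twist":[0,0,0]},{"dp":[0,0,0],"twist":[0,0,0]},{"dp":[0,0,0],"twist":[0,0,0]},{"dp":[0,0,0],"twist":[0,0,0]},{"dp":[0,0,0],"twist":[0,0,0]}]' 0.1 8
```

```text
time_s: 42.55
eef_pos: [0.4725, 0.1741, 0.097]
orientation: [-180.0, -0.1, 171.6]
ft_force: [0.1, 0.4, 0.6]
opening: 0.0375
gripper_force: 0.0
time_s: 43.05
eef_pos: [0.4732, 0.1743, 0.0395]
orientation: [-180.0, -0.1, 171.6]
ft_force: [-0.5, 0.6, -0.2]
opening: 0.0379
gripper_force: 0.0
time_s: 43.55
eef_pos: [0.4745, 0.1745, 0.041]
orientation: [180.0, 0.1, 171.7]
ft_force: [1.1, -0.4, 1.8]
opening: 0.0148
gripper_force: 8.0
time_s: 44.05
eef_pos: [0.474, 0.1744, 0.0403]
orientation: [180.0, 0.0, 171.7]
ft_force: [1.8, -1.0, 2.4]
opening: 0.0149
gripper_force: 8.0
```

Pin gripped (14.9 mm) with almost no side load. Firm up the grip and draw it out along −x′.

```bash

python3 -m inch '[{"dp":[0,0,0],"twist":[0,0,0]},{"dp":[0,0,0],"twist":[0,0,0]},{"dp":[0,0,0],"twist":[0,0,0]},{"dp":[-0.005,0.0007,0],"twist":[0,0,0]},{"dp":[-0.01,0.0015,0],"twist":[0,0,0]}]' 0.1 40
python3 -m inch '[{"dp":[-0.01,0.0015,0],"twist":[0,0,0]},{"dp":[-0.02,0.003,0],"twist":[0,0,0]},{"dp":[-0.03,0.0045,0],"twist":[0,0,0]},{"dp":[-0.04,0.006,0],"twist":[0,0,0]},{"dp":[-0.05,0.0075,0],"twist":[0,0,0]}]'
python3 -m inch '[{"dp":[-0.02,0.003,0],"twist":[0,0,0]},{"dp":[-0.03,0.0045,0],"twist":[0,0,0]},{"dp":[-0.04,0.006,0],"twist":[0,0,0]},{"dp":[-0.05,0.0075,0],"twist":[0,0,0]},{"dp":[-0.06,0.009,0],"twist":[0,0,0]}]'
```

```text
time_s: 44.55
eef_pos: [0.4684, 0.1752, 0.0401]
orientation: [-180.0, -0.0, 171.7]
ft_force: [0.7, -1.1, 2.2]
opening: 0.0145
gripper_force: 40.0
time_s: 45.05
eef_pos: [0.4422, 0.1791, 0.0397]
orientation: [-180.0, -0.1, 171.7]
ft_force: [-0.4, -0.2, -0.1]
opening: 0.0145
gripper_force: 40.0
time_s: 45.55
eef_pos: [0.4132, 0.1836, 0.0401]
orientation: [180.0, -0.0, 171.7]
ft_force: [1.0, -0.1, -0.9]
opening: 0.0146
gripper_force: 40.0
```

```bash

python3 -m inch '[{"dp":[0,0,0.02],"twist":[0,0,0]},{"dp":[0,0,0.05],"twist":[0,0,0]},{"dp":[0,0,0.08],"twist":[0,0,0]},{"dp":[0,0,0.114],"twist":[0,0,0]},{"dp":[0,0,0.114],"twist":[0,0,0]}]'
python3 -m inch '[{"dp":[-0.004,-0.03,0],"twist":[0,0,0]},{"dp":[-0.009,-0.06,0],"twist":[0,0,0]},{"dp":[-0.013,-0.09,0],"twist":[0,0,0]},{"dp":[-0.0176,-0.1187,0],"twist":[0,0,0]},{"dp":[-0.0176,-0.1187,0],"twist":[0,0,0]}]'
python3 -m inch '[{"dp":[0.02,-0.003,0],"twist":[0,0,0]},{"dp":[0.04,-0.006,0],"twist":[0,0,0]},{"dp":[0.06,-0.009,0],"twist":[0,0,0]},{"dp":[0.0862,-0.0127,0],"twist":[0,0,0]},{"dp":[0.0862,-0.0127,0],"twist":[0,0,0]}]'
python3 -m inch '[{"dp":[0,0,-0.01],"twist":[0,0,0]},{"dp":[0,0,-0.025],"twist":[0,0,0]},{"dp":[0,0,-0.04],"twist":[0,0,0]},{"dp":[0,0,-0.056],"twist":[0,0,0]},{"dp":[0,0,-0.056],"twist":[0,0,0]}]'
python3 - <<'E'
from h import *
import pickle
f=manip.grab_frame('wrist');pickle.dump(f,open('w14.pkl','wb'))
s=manip.sense();print(s['eef_pos'],s['orientation'],s['opening'])
E
```

```text
time_s: 46.05
eef_pos: [0.4164, 0.1841, 0.1002]
orientation: [179.9, 0.4, 171.7]
ft_force: [0.3, 0.4, -0.8]
opening: 0.0147
gripper_force: 40.0
time_s: 46.55
eef_pos: [0.4043, 0.123, 0.0967]
orientation: [-180.0, -0.0, 171.5]
ft_force: [0.2, 0.4, 0.3]
opening: 0.0146
gripper_force: 40.0
time_s: 47.05
eef_pos: [0.4504, 0.1177, 0.0975]
orientation: [180.0, 0.1, 171.6]
ft_force: [0.3, 0.1, -0.6]
opening: 0.0143
gripper_force: 40.0
time_s: 47.55
eef_pos: [0.4461, 0.1177, 0.0675]
orientation: [-180.0, -0.2, 171.7]
ft_force: [-0.5, -0.1, -1.2]
opening: 0.0143
gripper_force: 40.0
[0.44677539 0.1177147  0.06814574] [-1.79970021e+02 -1.28892996e-01  1.71661803e+02] 0.014492207330284178
```

```bash

python3 -m inch '[{"dp":[0,0,-0.004],"twist":[0,0,0]},{"dp":[0,0,-0.008],"twist":[0,0,0]},{"dp":[0,0,-0.012],"twist":[0,0,0]},{"dp":[0,0,-0.014],"twist":[0,0,0]},{"dp":[0,0,-0.014],"twist":[0,0,0]}]'
python3 -m inch '[{"dp":[0,0,-0.001],"twist":[0,0,0]},{"dp":[0,0,-0.002],"twist":[0,0,0]},{"dp":[0,0,-0.003],"twist":[0,0,0]},{"dp":[0,0,-0.004],"twist":[0,0,0]},{"dp":[0,0,-0.004],"twist":[0,0,0]}]'
```

```text
time_s: 48.1
eef_pos: [0.4478, 0.1177, 0.0621]
orientation: [-180.0, -0.0, 171.7]
ft_force: [-0.4, 0.4, -0.5]
opening: 0.0145
gripper_force: 40.0
time_s: 48.6
eef_pos: [0.4481, 0.1178, 0.0609]
orientation: [-180.0, 0.0, 171.7]
ft_force: [-2.4, -0.5, 5.1]
opening: 0.0144
gripper_force: 40.0
```

Pin is down in the notch (contact at axis 0.0708). I'll slide it in until the flange almost touches the cradle, for balance.

```bash

python3 -m inch '[{"dp":[0,0,0.001],"twist":[0,0,0]},{"dp":[0.002,-0.0003,0.001],"twist":[0,0,0]},{"dp":[0.004,-0.0006,0.001],"twist":[0,0,0]},{"dp":[0.006,-0.0009,0.001],"twist":[0,0,0]},{"dp":[0.006,-0.0009,0.001],"twist":[0,0,0]}]'
python3 -m inch '[{"dp":[0.001,0,0],"twist":[0,0,0]},{"dp":[0.002,-0.0003,0],"twist":[0,0,0]},{"dp":[0.002,-0.0003,0],"twist":[0,0,0]},{"dp":[0.002,-0.0003,0],"twist":[0,0,0]},{"dp":[0.002,-0.0003,0],"twist":[0,0,0]}]'
```

```text
time_s: 49.1
eef_pos: [0.4507, 0.1175, 0.0611]
orientation: [180.0, -0.0, 171.7]
ft_force: [-2.5, 0.7, 5.0]
opening: 0.0148
gripper_force: 40.0
time_s: 49.6
eef_pos: [0.4507, 0.1175, 0.0611]
orientation: [180.0, -0.2, 171.7]
ft_force: [-5.8, 1.4, 8.0]
opening: 0.0146
gripper_force: 40.0
```

```bash

python3 -m inch '[{"dp":[-0.002,0.0003,0],"twist":[0,0,0]},{"dp":[-0.004,0.0006,0],"twist":[0,0,0]},{"dp":[-0.005,0.0008,0],"twist":[0,0,0]},{"dp":[-0.005,0.0008,0],"twist":[0,0,0]},{"dp":[-0.005,0.0008,0],"twist":[0,0,0]}]'
python3 -m inch '[{"dp":[0,0,0],"twist":[0,0,0]},{"dp":[0,0,0],"twist":[0,0,0]},{"dp":[0,0,0],"twist":[0,0,0]},{"dp":[0,0,0],"twist":[0,0,0]},{"dp":[0,0,0],"twist":[0,0,0]}]' 0.35 20
python3 - <<'E'
from h import *
import pickle
f=manip.grab_frame('wrist');pickle.dump(f,open('w15.pkl','wb'))
f=manip.grab_frame('scene');pickle.dump(f,open('s15.pkl','wb'))
E
python3 -m inch '[{"dp":[0,0,0.02],"twist":[0,0,0]},{"dp":[0,0,0.08],"twist":[0,0,0]},{"dp":[0,0,0.16],"twist":[0,0,0]},{"dp":[0,0,0.24],"twist":[0,0,0]},{"dp":[0,0,0.32],"twist":[0,0,0]}]'
python3 - <<'E'
from h import *
import pickle
manip.grab_frame('wrist')
f=manip.grab_frame('wrist');pickle.dump(f,open('w16.pkl','wb'))
print(manip.sense()['eef_pos'])
G=f['pixels'].max(2)
u,v=proj(f,(.4487,.1178,.0775)).astype(int);print(u,v)
for y in range(v-40,v+60,5): print(y,G[y,u-24:u+28:3])
E
```

```text
time_s: 50.1
eef_pos: [0.4506, 0.1175, 0.0611]
orientation: [180.0, 0.1, 171.7]
ft_force: [0.9, -1.1, 3.7]
opening: 0.0147
gripper_force: 40.0
time_s: 50.6
eef_pos: [0.449, 0.1176, 0.0603]
orientation: [-180.0, -0.0, 171.7]
ft_force: [0.6, 0.5, 0.3]
opening: 0.033
gripper_force: 0.0
time_s: 51.2
eef_pos: [0.4491, 0.1176, 0.223]
orientation: [180.0, 0.0, 171.7]
ft_force: [0.8, 0.8, -0.6]
opening: 0.033
gripper_force: 0.0
[0.45394378 0.11794381 0.22824622]
311 223
183 [150 149 143 141 144 147 147 142 139 139 141 143 145 142 141 138 133 134]
188 [146 146 150 158 156 154 148 136 135 138 136 136 136 137 138 139 138 138]
193 [131 144 141 139 135 128 128 126 127 129 129 128 127 127 144 153 157 156]
198 [128 127 126 126 128 128 128 131 130 129 133 136 138 153 155 155 155 155]
203 [136 138 141 141 141 141 142 139 139 139 137 138 138 142 151 153 154 150]
208 [213 165 145 143 144 143  83  79  77  76  75  73 132 136 195 197 200 206]
213 [205 190 140 138 136 134  82  83  83  80  78  74 139 211 217 217 217 212]
218 [195 184 136 137 138 140  82  85  80  78  78  72 140 174 213 202 194 191]
223 [211 
[... 226 characters left out ...]
38 [105 106 105  91  92  91  65  73  73  71  69  65  96 105 100  95 112 112]
243 [107 106 101  91  91  91  85  63  62  62  61  85  96 104 106  81 113 113]
248 [ 75  73  87  88  90  89 116 128 135 121 116 103  92 102 102  80  78  82]
253 [ 72  91  97 105 106 108 111 114 120 123 107 112 133 161 147  93  79  72]
258 [ 77 104 109 105 105 106 110 114 120 122 106 113 111 111 111 117  77  70]
263 [ 77 102 109 105 104 105 119 124 125 121 105 111 110 109 110 113  78  71]
268 [ 74  96 108 104 104 118 120 115 130 129 110 111 110 109 110 112  75  70]
273 [ 74  96 113 116 116 118  83  88 130 131  96 118 117 110 110 110  68  68]
278 [ 67  97 126 116  86  73  64  85 125 130  95  67  77 116 118 121  67  73]
```

The handle reads level in the cradle. Now go above the pan's handle and locate the bar.

```bash

python3 -m inch '[{"dp":[0.05,0.04,0.02],"twist":[0,0,0]},{"dp":[0.1,0.08,0.04],"twist":[0,0,0]},{"dp":[0.15,0.12,0.06],"twist":[0,0,0]},{"dp":[0.2,0.16,0.06],"twist":[0,0,0]},{"dp":[0.238,0.19,0.06],"twist":[0,0,0]}]'
python3 - <<'E'
from h import *
import pickle
manip.grab_frame('wrist');manip.grab_frame('wrist')
f=manip.grab_frame('wrist');pickle.dump(f,open('w17.pkl','wb'))
s=manip.sense();print(s['eef_pos'],f['position'],f['orientation'],s['opening'])
G=f['pixels'].max(2)
P=lambda x,y:(.5456+.989*x+.146*y,.058-.146*x+.989*y)
u,v=proj(f,(*P(0,.157),.157)).astype(int);print(u,v)
for y in range(v-75,v+76,10): print(y,G[y,u-60:u+62:6])
E
python3 - <<'E'
import numpy as np
r=.1585;a0=np.arctan2(22,157)
pts=[(r*np.cos(a0+p),r*np.sin(a0+p)) for p in np.arange(0,1.01,.04)]
for k in range(0,25,5):
    y0,z0=pts[k]
    print([[round(2*.146*(y-y0),4),round(2*.989*(y-y0),4),round(2*(z-z0),4)] for y,z in pts[k+1:k+6]])
E
```

```text
time_s: 51.8
eef_pos: [0.5695, 0.2137, 0.2507]
orientation: [180.0, 0.0, 171.7]
ft_force: [0.1, -0.3, -1.5]
opening: 0.033
gripper_force: 0.0
[0.56824486 0.21293531 0.24962038] [0.49851437 0.22501947 0.42711051] [-1.43761515e+01 -1.33058370e-02  8.17356187e+01] 0.03316886074847065
312 247
172 [167 156 153 152 147  92 146 142 141 143 145 150 151 150 151 153 152 153
 152 206 207]
182 [156 152 153 155 149  91 151 149 148 145 143 144 144 143 142 149 148 150
 151 151 205]
192 [ 93  93  92  92  79  80 132 144 149 136 150 137 139 148 146 152 157 155
 154 154 210]
202 [138 131  82  78  80  81 131 132 130 128 133 135 149 151 153 152 148 149
 148 150 147]
212 [136 136 135 148 149 135 134 134 200 201 208  76 139 209 210 208 211 216
 221 162 167]
222 [134 134 123  90  82  82 132 145 157  99  81 101 148 185 212 205 205 208
 208 190 148]
232 [136 135 151  94  84  83 133 148 200 101  80 120 150 166 211 211 206 205
 203 209 150]
242 [199 136 121  90  81  82 135 132 133 100  77 118 144 199 206 209 209 207
 205 206 208]
252 [199 140 133  92 150 149 145 149 149  82  77  92 149 148 146 145 146 147
 146 
[... 1540 characters left out ...]
[np.float64(-0.0055), np.float64(-0.0373), np.float64(0.0508)]]
[[np.float64(-0.0013), np.float64(-0.0086), np.float64(0.0092)], [np.float64(-0.0026), np.float64(-0.0176), np.float64(0.018)], [np.float64(-0.004), np.float64(-0.027), np.float64(0.0265)], [np.float64(-0.0054), np.float64(-0.0366), np.float64(0.0346)], [np.float64(-0.0069), np.float64(-0.0466), np.float64(0.0423)]]
[[np.float64(-0.0015), np.float64(-0.0103), np.float64(0.0073)], [np.float64(-0.0031), np.float64(-0.0208), np.float64(0.0141)], [np.float64(-0.0047), np.float64(-0.0316), np.float64(0.0206)], [np.float64(-0.0063), np.float64(-0.0427), np.float64(0.0266)], [np.float64(-0.008), np.float64(-0.054), np.float64(0.0321)]]
```

The bar is right under the TCP (column 312, rows 215–278, as predicted). Descend, grip lightly, and tip along the arc.

```bash

python3 -m inch '[{"dp":[0,0,0],"twist":[0,0,0]},{"dp":[0,0,-0.05],"twist":[0,0,0]},{"dp":[0,0,-0.1],"twist":[0,0,0]},{"dp":[0,0,-0.16],"twist":[0,0,0]},{"dp":[0,0,-0.21],"twist":[0,0,0]}]' 0.28 15
python3 -m inch '[{"dp":[0,0,0],"twist":[0,0,0]},{"dp":[0,0,0],"twist":[0,0,0]},{"dp":[0,0,0],"twist":[0,0,0]},{"dp":[0,0,0],"twist":[0,0,0]},{"dp":[0,0,0],"twist":[0,0,0]}]'
python3 -m inch '[{"dp":[0,0,0],"twist":[0,0,0]},{"dp":[0,0,0],"twist":[0,0,0]},{"dp":[0,0,0],"twist":[0,0,0]},{"dp":[0,0,0],"twist":[0,0,0]},{"dp":[0,0,0],"twist":[0,0,0]}]' 0.05 15
python3 -m inch '[{"dp":[0,0,0],"twist":[0,0,0]},{"dp":[0,0,0],"twist":[0,0,0]},{"dp":[0,0,0],"twist":[0,0,0]},{"dp":[0,0,0],"twist":[0,0,0]},{"dp":[0,0,0],"twist":[0,0,0]}]' 0.05 15
```

```text
time_s: 52.45
eef_pos: [0.5669, 0.2115, 0.1446]
orientation: [-180.0, -0.1, 171.6]
ft_force: [-0.4, -0.6, 0.3]
opening: 0.0264
gripper_force: 0.0
time_s: 52.95
eef_pos: [0.5693, 0.2127, 0.1473]
orientation: [179.9, 0.2, 171.7]
ft_force: [0.2, 0.2, 0.2]
opening: 0.0267
gripper_force: 0.0
time_s: 53.45
eef_pos: [0.5685, 0.2123, 0.1459]
orientation: [-180.0, 0.0, 171.7]
ft_force: [-1.3, -2.1, 2.1]
opening: 0.0095
gripper_force: 15.0
time_s: 53.95
eef_pos: [0.5685, 0.2123, 0.1458]
orientation: [-180.0, 0.0, 171.7]
ft_force: [-1.3, -1.8, 2.9]
opening: 0.0095
gripper_force: 15.0
```

```bash

python3 -m inch '[{"dp":[-0.0003,-0.002,0.0125],"twist":[0,0,0]},{"dp":[-0.0007,-0.0045,0.0249],"twist":[0,0,0]},{"dp":[-0.0011,-0.0074,0.0373],"twist":[0,0,0]},{"dp":[-0.0016,-0.0109,0.0495],"twist":[0,0,0]},{"dp":[-0.0022,-0.0148,0.0615],"twist":[0,0,0]}]'
```

```text
time_s: 54.45
eef_pos: [0.5672, 0.2051, 0.1768]
orientation: [180.0, -0.0, 171.7]
ft_force: [2.3, -1.0, -2.9]
opening: 0.0093
gripper_force: 15.0
```

```bash

python3 -m inch '[{"dp":[-0.0007,-0.0044,0.0119],"twist":[0,0,0]},{"dp":[-0.0014,-0.0093,0.0236],"twist":[0,0,0]},{"dp":[-0.0022,-0.0146,0.035],"twist":[0,0,0]},{"dp":[-0.003,-0.0204,0.0463],"twist":[0,0,0]},{"dp":[-0.0039,-0.0266,0.0573],"twist":[0,0,0]}]'
python3 -m inch '[{"dp":[-0.001,-0.0067,0.0107],"twist":[0,0,0]},{"dp":[-0.002,-0.0137,0.0212],"twist":[0,0,0]},{"dp":[-0.0031,-0.0212,0.0314],"twist":[0,0,0]},{"dp":[-0.0043,-0.0291,0.0413],"twist":[0,0,0]},{"dp":[-0.0055,-0.0373,0.0508],"twist":[0,0,0]}]'
python3 -m inch '[{"dp":[-0.0013,-0.0086,0.0092],"twist":[0,0,0]},{"dp":[-0.0026,-0.0176,0.018],"twist":[0,0,0]},{"dp":[-0.004,-0.027,0.0265],"twist":[0,0,0]},{"dp":[-0.0054,-0.0366,0.0346],"twist":[0,0,0]},{"dp":[-0.0069,-0.0466,0.0423],"twist":[0,0,0]}]'
python3 -m inch '[{"dp":[-0.0015,-0.0103,0.0073],"twist":[0,0,0]},{"dp":[-0.0031,-0.0208,0.0141],"twist":[0,0,0]},{"dp":[-0.0047,-0.0316,0.0206],"twist":[0,0,0]},{"dp":[-0.0063,-0.0427,0.0266],"twist":[0,0,0]},{"dp":[-0.008,-0.054,0.0321],"twist":[0,0,0]}]'
python3 -m inch '[{"dp":[0,0,0],"twist":[0,0,0]},{"dp":[0,0,0],"twist":[0,0,0]},{"dp":[0,0,0],"twist":[0,0,0]},{"dp":[0,0,0],"twist":[0,0,0]},{"dp":[0,0,0],"twist":[0,0,0]}]'
python3 -m inch '[{"dp":[0,0,0],"twist":[0,0,0]},{"dp":[0,0,0],"twist":[0,0,0]},{"dp":[0,0,0],"twist":[0,0,0]},{"dp":[0,0,0],"twist":[0,0,0]},{"dp":[0,0,0],"twist":[0,0,0]}]'
python3 -m inch '[{"dp":[0,0,0],"twist":[0,0,0]},{"dp":[0,0,0],"twist":[0,0,0]},{"dp":[0,0,0],"twist":[0,0,0]},{"dp":[0,0,0],"twist":[0,0,0]},{"dp":[0,0,0],"twist":[0,0,0]}]'
python3 - <<'E'
from h import *
import pickle
f=manip.grab_frame('wrist');pickle.dump(f,open('w18.pkl','wb'))
f=manip.grab_frame('scene');pickle.dump(f,open('s18.pkl','wb'))
E
```

```text
time_s: 54.95
eef_pos: [0.5654, 0.1923, 0.2058]
orientation: [179.9, 0.0, 171.7]
ft_force: [1.6, 2.8, -1.7]
opening: 0.0095
gripper_force: 15.0
time_s: 55.45
eef_pos: [0.5627, 0.1742, 0.2318]
orientation: [179.8, 0.0, 171.7]
ft_force: [-0.1, 4.8, 2.4]
opening: 0.0095
gripper_force: 15.0
time_s: 55.95
eef_pos: [0.5593, 0.1516, 0.2538]
orientation: [179.8, 0.1, 171.7]
ft_force: [-1.1, 6.7, 4.4]
opening: 0.0091
gripper_force: 15.0
time_s: 56.45
eef_pos: [0.5552, 0.124, 0.2702]
orientation: [179.8, 0.1, 171.7]
ft_force: [-1.1, 4.6, 4.9]
opening: 0.0092
gripper_force: 15.0
time_s: 56.95
eef_pos: [0.5552, 0.1237, 0.2703]
orientation: [179.9, 0.1, 171.7]
ft_force: [-2.2, 4.2, 6.7]
opening: 0.0092
gripper_force: 15.0
time_s: 57.45
eef_pos: [0.5551, 0.1237, 0.2703]
orientation: [179.9, 0.1, 171.7]
ft_force: [-0.6, 5.2, 7.3]
opening: 0.0094
gripper_force: 15.0
time_s: 57.95
eef_pos: [0.5552, 0.1237, 0.2703]
orientation: [179.9, 0.1, 171.7]
ft_force: [-1.1, 3.8, 7.3]
opening: 0.0094
gripper_force: 15.0
```

```bash

python3 -m inch '[{"dp":[0.0017,0.0113,-0.0055],"twist":[0,0,0]},{"dp":[0.0033,0.0224,-0.0115],"twist":[0,0,0]},{"dp":[0.0049,0.0332,-0.018],"twist":[0,0,0]},{"dp":[0.0065,0.0437,-0.0248],"twist":[0,0,0]},{"dp":[0.008,0.054,-0.0321],"twist":[0,0,0]}]'
python3 -m inch '[{"dp":[0.0015,0.01,-0.0077],"twist":[0,0,0]},{"dp":[0.0029,0.0196,-0.0158],"twist":[0,0,0]},{"dp":[0.0043,0.029,-0.0243],"twist":[0,0,0]},{"dp":[0.0056,0.038,-0.0331],"twist":[0,0,0]},{"dp":[0.0069,0.0466,-0.0423],"twist":[0,0,0]}]'
python3 -m inch '[{"dp":[0.0012,0.0082,-0.0095],"twist":[0,0,0]},{"dp":[0.0024,0.0161,-0.0194],"twist":[0,0,0]},{"dp":[0.0035,0.0236,-0.0296],"twist":[0,0,0]},{"dp":[0.0045,0.0306,-0.0401],"twist":[0,0,0]},{"dp":[0.0055,0.0373,-0.0508],"twist":[0,0,0]}]'
python3 -m inch '[{"dp":[0.0009,0.0062,-0.011],"twist":[0,0,0]},{"dp":[0.0017,0.012,-0.0223],"twist":[0,0,0]},{"dp":[0.0025,0.0173,-0.0337],"twist":[0,0,0]},{"dp":[0.0032,0.0222,-0.0454],"twist":[0,0,0]},{"dp":[0.0039,0.0266,-0.0573],"twist":[0,0,0]}]'
python3 -m inch '[{"dp":[0.0006,0.0039,-0.012],"twist":[0,0,0]},{"dp":[0.0011,0.0074,-0.0242],"twist":[0,0,0]},{"dp":[0.0015,0.0103,-0.0366],"twist":[0,0,0]},{"dp":[0.0019,0.0128,-0.049],"twist":[0,0,0]},{"dp":[0.0022,0.0148,-0.0615],"twist":[0,0,0]}]'
python3 -m inch '[{"dp":[0,0,0],"twist":[0,0,0]},{"dp":[0,0,0],"twist":[0,0,0]},{"dp":[0,0,0],"twist":[0,0,0]},{"dp":[0,0,0],"twist":[0,0,0]},{"dp":[0,0,0],"twist":[0,0,0]}]' 0.28
python3 -m inch '[{"dp":[0,0,0.02],"twist":[0,0,0]},{"dp":[0,0,0.06],"twist":[0,0,0]},{"dp":[0,0,0.12],"twist":[0,0,0]},{"dp":[0,0,0.18],"twist":[0,0,0]},{"dp":[0,0,0.22],"twist":[0,0,0]}]'
```

```text
time_s: 58.55
eef_pos: [0.5592, 0.1501, 0.2537]
orientation: [180.0, 0.1, 171.7]
ft_force: [-2.3, 2.9, 4.2]
opening: 0.0091
gripper_force: 15.0
time_s: 59.05
eef_pos: [0.5628, 0.174, 0.2306]
orientation: [179.9, 0.0, 171.7]
ft_force: [-0.1, 4.8, 4.8]
opening: 0.0098
gripper_force: 15.0
time_s: 59.55
eef_pos: [0.5655, 0.1922, 0.2044]
orientation: [180.0, 0.0, 171.7]
ft_force: [0.4, 4.2, 3.9]
opening: 0.0093
gripper_force: 15.0
time_s: 60.05
eef_pos: [0.5674, 0.205, 0.1757]
orientation: [-180.0, 0.0, 171.7]
ft_force: [1.3, 3.5, 1.7]
opening: 0.0094
gripper_force: 15.0
time_s: 60.55
eef_pos: [0.5684, 0.2122, 0.145]
orientation: [-180.0, 0.0, 171.7]
ft_force: [1.3, 0.8, 1.3]
opening: 0.0096
gripper_force: 15.0
time_s: 61.05
eef_pos: [0.5684, 0.2124, 0.1458]
orientation: [-180.0, 0.0, 171.7]
ft_force: [-0.2, -0.0, 0.4]
opening: 0.0262
gripper_force: 0.0
time_s: 61.55
eef_pos: [0.5694, 0.2128, 0.2594]
orientation: [179.9, 0.2, 171.7]
ft_force: [0.4, 0.7, 0.1]
opening: 0.0259
gripper_force: 0.0
```

Pan lowered level and released. Return toward the stack, look inside it, then tilt the tool to see the lid's lugs from the side.

```bash

python3 -m inch '[{"dp":[-0.004,-0.04,0],"twist":[0,0,-0.06]},{"dp":[-0.008,-0.08,0],"twist":[0,0,-0.13]},{"dp":[-0.012,-0.12,0],"twist":[0,0,-0.2]},{"dp":[-0.016,-0.16,0],"twist":[0,0,-0.27]},{"dp":[-0.021,-0.195,0],"twist":[0,0,-0.333]}]'
python3 -m inch '[{"dp":[-0.004,-0.04,0],"twist":[0,0,-0.06]},{"dp":[-0.008,-0.08,0],"twist":[0,0,-0.13]},{"dp":[-0.012,-0.12,0],"twist":[0,0,-0.2]},{"dp":[-0.016,-0.16,0],"twist":[0,0,-0.27]},{"dp":[-0.021,-0.195,0],"twist":[0,0,-0.333]}]'
python3 -m inch '[{"dp":[-0.004,-0.04,0],"twist":[0,0,-0.06]},{"dp":[-0.008,-0.08,0],"twist":[0,0,-0.13]},{"dp":[-0.012,-0.12,0],"twist":[0,0,-0.2]},{"dp":[-0.016,-0.16,0],"twist":[0,0,-0.27]},{"dp":[-0.021,-0.195,0],"twist":[0,0,-0.333]}]'
python3 - <<'E'
from h import *
import pickle
manip.grab_frame('wrist');manip.grab_frame('wrist')
f=manip.grab_frame('wrist');pickle.dump(f,open('w19.pkl','wb'))
s=manip.sense();print(s['eef_pos'],s['orientation'])
E
python3 -m inch '[{"dp":[-0.04,-0.02,-0.05],"twist":[-0.06,0,0]},{"dp":[-0.08,-0.04,-0.1],"twist":[-0.12,0,0]},{"dp":[-0.12,-0.06,-0.15],"twist":[-0.18,0,0]},{"dp":[-0.16,-0.08,-0.2],"twist":[-0.25,0,0]},{"dp":[-0.186,-0.08,-0.25],"twist":[-0.333,0,0]}]'
python3 - <<'E'
from h import *
import pickle
manip.grab_frame('wrist');manip.grab_frame('wrist')
f=manip.grab_frame('wrist');pickle.dump(f,open('w20.pkl','wb'))
s=manip.sense();print(s['eef_pos'],s['orientation'],f['position'],f['orientation'])
u,v=proj(f,(.444,-.213,.012)).astype(int);print(u,v)
def crop(f,P,w,h,S):
    u,v=proj(f,P).astype(int); x=max(u-w//2,0);y=max(v-h//2,0); print('crop',x,y)
    return cv2.resize(f['pixels'][y:y+h,x:x+w],(w*S,h*S),interpolation=cv2.INTER_CUBIC)
A=crop(f,(.444,-.213,.012),200,150,2)
g=pickle.load(open('w19.pkl','rb'));B=crop(g,(.54,.01,.08),133,100,3)[:,:398]
h=pickle.load(open('scene0.pkl','rb'));C=crop(h,(.444,-.213,.012),50,35,8)
w=pickle.load(open('w16.pkl','rb'));D=crop(w,(.46,.117,.08),100,70,4)
M=np.zeros((590,800,3),np.uint8);M[:300,:400]=A;M[:300,400:798]=B;M[302:582,:400]=C;M[302:582,400:800]=D
cv2.imwrite('pics/m20.png',M)
E
```

```text
time_s: 62.05
eef_pos: [0.558, 0.1141, 0.2568]
orientation: [180.0, 0.1, 141.4]
ft_force: [0.7, -0.2, 0.5]
opening: 0.0267
gripper_force: 0.0
time_s: 62.55
eef_pos: [0.5474, 0.0165, 0.2568]
orientation: [179.9, 0.0, 111.5]
ft_force: [0.3, -0.2, 0.5]
opening: 0.0262
gripper_force: 0.0
time_s: 63.05
eef_pos: [0.5369, -0.081, 0.2567]
orientation: [179.9, 0.0, 81.5]
ft_force: [0.4, 0.2, 0.3]
opening: 0.026
gripper_force: 0.0
[ 0.53698129 -0.08053965  0.25645011] [ 1.79945196e+02 -1.07892380e-02  8.17523051e+01]
time_s: 63.7
eef_pos: [0.444, -0.1202, 0.1317]
orientation: [175.0, 29.9, 80.4]
ft_force: [0.1, -0.5, -0.7]
opening: 0.0262
gripper_force: 0.0
[ 0.44149507 -0.11736496  0.12829431] [175.78974326  29.5640812   81.0983116 ] [0.44887258 0.03538447 0.2432197 ] [-44.08641932  -3.31922899  -6.80289955]
326 263
crop 226 188
crop 236 78
crop 359 214
crop 262 201
```

View pics/m20.png

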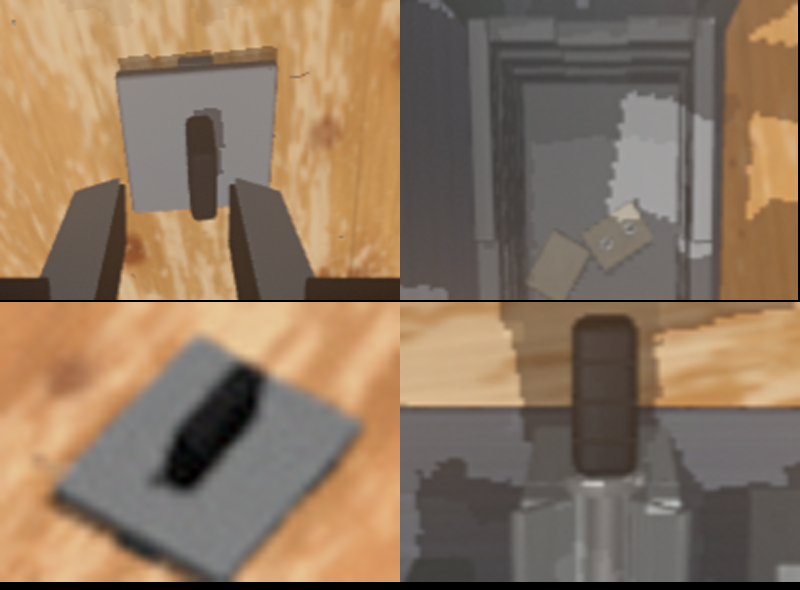

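The lid's end lug is visible mid +y edge (crop 195,62), so no half turn is needed. Both blocks lie in the bin at (560,265) and (618,240), and the pin rests straight in the cradle.

```bash

python3 - <<'E'
from rect import *
import pickle
f=pickle.load(open('w20.pkl','rb'))
g=lambda a,b,z=.012:px(f,226+a/2,188+b/2,z)
print(fitrect([g(117,73),g(276,64),g(134,213)],M[:3]))
print(g(200,117,.038),g(203,219,.038))
E
python3 -m inch '[{"dp":[0.0,0.02,0.04],"twist":[0.06,0,0]},{"dp":[0,0.03,0.08],"twist":[0.12,0,0]},{"dp":[0,0.03,0.12],"twist":[0.18,0,0]},{"dp":[0,0.03,0.16],"twist":[0.25,0,0]},{"dp":[0,0.03,0.2],"twist":[0.333,0,0]}]' 0.4
python3 -m inch '[{"dp":[0,-0.05,0],"twist":[0,0,0.02]},{"dp":[0,-0.1,0],"twist":[0,0,0.04]},{"dp":[0,-0.12,0],"twist":[0,0,0.04]},{"dp":[0,-0.12,0],"twist":[0,0,0.04]},{"dp":[0,-0.12,0],"twist":[0,0,0.04]}]'
python3 - <<'E'
from sil import *
import pickle
manip.grab_frame('wrist')
f=manip.grab_frame('wrist');pickle.dump(f,open('w21.pkl','wb'))
s=manip.sense();print(s['eef_pos'],s['orientation'])
B=[np.array([(x,y,z) for x in (-.034,.034) for y in (-.045,.045) for z in (.006,.012)])]
for k in (50,70,90): print(locate(f,(.4444,-.2128,-4.2),B,satmax=k))
G=f['pixels'].max(2);m=(G<75).astype(np.uint8)
u,v=proj(f,(.444,-.213,.038)).astype(int)
n,l,st,ce=cv2.connectedComponentsWithStats(m)
for i in range(1,n):
    if abs(ce[i]-[u,v]).max()<60 and st[i,4]>50: print(u,v,st[i],ce[i],px(f,*ce[i],.034))
E
```

```text
(array([ 443.8314485, -209.2527251]), np.float64(-4.168252749115425), array([1.5, 1.7, 0.6]))
[ 0.44596408 -0.16639704  0.038     ] [ 0.44115967 -0.22986479  0.038     ]
time_s: 64.35
eef_pos: [0.4471, -0.1056, 0.2364]
orientation: [179.4, -0.3, 82.0]
ft_force: [-0.1, -0.4, -0.7]
opening: 0.0374
gripper_force: 0.0
time_s: 64.85
eef_pos: [0.4445, -0.1648, 0.2316]
orientation: [179.9, -0.0, 85.4]
ft_force: [-0.4, -0.0, 0.8]
opening: 0.0377
gripper_force: 0.0
[ 0.44415024 -0.16400423  0.23095697] [ 1.79967355e+02 -3.62302847e-02  8.54268394e+01]
(array([ 442.26, -212.11,   -3.67]), np.float64(920.7960784313725), np.float64(5002.796078431373), np.float64(4168.0))
(array([ 443.06, -212.39,   -3.48]), np.float64(565.9098039215687), np.float64(5002.654901960785), np.float64(4552.0))
(array([ 443.12, -212.45,   -3.31]), np.float64(844.8666666666666), np.float64(5000.360784313725), np.float64(5277.0))
```

Lid is at (443, −212), yaw −3.5°, not displaced. Grasp it.

```bash

python3 -m inch '[{"dp":[-0.001,-0.05,-0.06],"twist":[0,0,0.011]},{"dp":[-0.0024,-0.096,-0.12],"twist":[0,0,0.011]},{"dp":[-0.0024,-0.096,-0.18],"twist":[0,0,0.011]},{"dp":[-0.0024,-0.096,-0.25],"twist":[0,0,0.011]},{"dp":[-0.0024,-0.096,-0.3],"twist":[0,0,0.011]}]'
python3 -m inch '[{"dp":[0,0,-0.03],"twist":[0,0,0]},{"dp":[0,0,-0.06],"twist":[0,0,0]},{"dp":[0,0,-0.09],"twist":[0,0,0]},{"dp":[0,0,-0.11],"twist":[0,0,0]},{"dp":[0,0,-0.12],"twist":[0,0,0]}]'
python3 -m inch '[{"dp":[0,0,0],"twist":[0,0,0]},{"dp":[0,0,0],"twist":[0,0,0]},{"dp":[0,0,0],"twist":[0,0,0]},{"dp":[0,0,0],"twist":[0,0,0]},{"dp":[0,0,0],"twist":[0,0,0]}]'
python3 -m inch '[{"dp":[0,0,0],"twist":[0,0,0]},{"dp":[0,0,0],"twist":[0,0,0]},{"dp":[0,0,0],"twist":[0,0,0]},{"dp":[0,0,0],"twist":[0,0,0]},{"dp":[0,0,0],"twist":[0,0,0]}]' 0.05 40
```

```text
time_s: 65.45
eef_pos: [0.4419, -0.2112, 0.0785]
orientation: [-179.9, -0.1, 86.4]
ft_force: [0.7, -0.6, -0.8]
opening: 0.0374
gripper_force: 0.0
time_s: 65.95
eef_pos: [0.4423, -0.2117, 0.0197]
orientation: [-179.9, -0.1, 86.4]
ft_force: [-1.4, -0.1, 0.5]
opening: 0.0375
gripper_force: 0.0
time_s: 66.45
eef_pos: [0.443, -0.2132, 0.0211]
orientation: [180.0, 0.0, 86.3]
ft_force: [-0.3, 0.8, -0.4]
opening: 0.0373
gripper_force: 0.0
time_s: 66.95
eef_pos: [0.4427, -0.213, 0.0206]
orientation: [-180.0, -0.0, 86.3]
ft_force: [-0.4, -0.6, 0.3]
opening: 0.0116
gripper_force: 40.0
```

```bash

python3 -m inch '[{"dp":[0,0,0.01],"twist":[0,0,0]},{"dp":[0,0,0.05],"twist":[0,0,0]},{"dp":[0,0,0.11],"twist":[0,0,0]},{"dp":[0,0,0.18],"twist":[0,0,0]},{"dp":[0,0,0.229],"twist":[0,0,0]}]'
python3 -m inch '[{"dp":[0.04,0.02,0],"twist":[0,0,-0.01]},{"dp":[0.08,0.08,0],"twist":[0,0,-0.02]},{"dp":[0.12,0.15,0],"twist":[0,0,-0.03]},{"dp":[0.16,0.23,0],"twist":[0,0,-0.051]},{"dp":[0.1826,0.3,0],"twist":[0,0,-0.051]}]'
python3 -m inch '[{"dp":[0,0.03,0],"twist":[0,0,0]},{"dp":[0,0.06,0],"twist":[0,0,0]},{"dp":[0,0.084,0],"twist":[0,0,0]},{"dp":[0,0.084,0],"twist":[0,0,0]},{"dp":[0,0.084,0],"twist":[0,0,0]}]'
```

```text
time_s: 67.45
eef_pos: [0.4433, -0.2134, 0.1375]
orientation: [179.9, 0.1, 86.3]
ft_force: [0.2, 0.0, -1.5]
opening: 0.0116
gripper_force: 40.0
time_s: 67.95
eef_pos: [0.535, -0.0613, 0.1355]
orientation: [180.0, -0.0, 81.7]
ft_force: [0.3, 0.4, 0.1]
opening: 0.0116
gripper_force: 40.0
time_s: 68.45
eef_pos: [0.5338, -0.0216, 0.1352]
orientation: [180.0, 0.0, 81.7]
ft_force: [-0.1, -0.4, -0.1]
opening: 0.0117
gripper_force: 40.0
```

Slide in over the stack and lower.

```bash

python3 -m inch '[{"dp":[0.001,0.01,0],"twist":[0,0,0]},{"dp":[0.003,0.02,0],"twist":[0,0,0]},{"dp":[0.005,0.03,0],"twist":[0,0,0]},{"dp":[0.006,0.042,0],"twist":[0,0,0]},{"dp":[0.006,0.042,0],"twist":[0,0,0]}]'
python3 -m inch '[{"dp":[0,0,-0.004],"twist":[0,0,0]},{"dp":[0,0,-0.008],"twist":[0,0,0]},{"dp":[0,0,-0.01],"twist":[0,0,0]},{"dp":[0,0,-0.012],"twist":[0,0,0]},{"dp":[0,0,-0.012],"twist":[0,0,0]}]'
python3 -m inch '[{"dp":[0,0,-0.002],"twist":[0,0,0]},{"dp":[0,0,-0.004],"twist":[0,0,0]},{"dp":[0,0,-0.006],"twist":[0,0,0]},{"dp":[0,0,-0.008],"twist":[0,0,0]},{"dp":[0,0,-0.008],"twist":[0,0,0]}]'
python3 -m inch '[{"dp":[0,0,-0.001],"twist":[0,0,0]},{"dp":[0,0,-0.002],"twist":[0,0,0]},{"dp":[0,0,-0.003],"twist":[0,0,0]},{"dp":[0,0,-0.004],"twist":[0,0,0]},{"dp":[0,0,-0.004],"twist":[0,0,0]}]'
```

```text
time_s: 68.95
eef_pos: [0.537, 0.0008, 0.1351]
orientation: [-180.0, -0.0, 81.8]
ft_force: [-0.0, 0.2, -1.3]
opening: 0.0115
gripper_force: 40.0
time_s: 69.45
eef_pos: [0.5368, -0.0, 0.1289]
orientation: [-180.0, 0.0, 81.7]
ft_force: [-0.1, -1.0, -0.5]
opening: 0.0117
gripper_force: 40.0
time_s: 69.95
eef_pos: [0.5368, 0.0001, 0.1249]
orientation: [-180.0, 0.0, 81.8]
ft_force: [0.5, -0.8, -0.1]
opening: 0.0116
gripper_force: 40.0
time_s: 70.45
eef_pos: [0.5369, 0.0001, 0.1231]
orientation: [-180.0, -0.0, 81.7]
ft_force: [-0.1, 0.1, -1.4]
opening: 0.0119
gripper_force: 40.0
```

```bash

python3 -m inch '[{"dp":[0,0,-0.001],"twist":[0,0,0]},{"dp":[0,0,-0.002],"twist":[0,0,0]},{"dp":[0,0,-0.003],"twist":[0,0,0]},{"dp":[0,0,-0.003],"twist":[0,0,0]},{"dp":[0,0,-0.003],"twist":[0,0,0]}]'
```

```text
time_s: 70.95
eef_pos: [0.5372, 0.0, 0.1226]
orientation: [180.0, 0.0, 81.8]
ft_force: [-2.8, 0.6, 5.2]
opening: 0.0116
gripper_force: 40.0
```

Seated exactly at the predicted 0.1226. Release, back off, and take a last look.

```bash

python3 -m inch '[{"dp":[0,0,0],"twist":[0,0,0]},{"dp":[0,0,0],"twist":[0,0,0]},{"dp":[0,0,0],"twist":[0,0,0]},{"dp":[0,0,0],"twist":[0,0,0]},{"dp":[0,0,0],"twist":[0,0,0]}]' 0.4
python3 -m inch '[{"dp":[0,0,0.03],"twist":[0,0,0]},{"dp":[0,0,0.1],"twist":[0,0,0]},{"dp":[0,-0.04,0.18],"twist":[0,0,0]},{"dp":[0,-0.1,0.25],"twist":[0,0,0]},{"dp":[0,-0.14,0.3],"twist":[0,0,0]}]'
python3 - <<'E'
from h import *
manip.grab_frame('wrist');manip.grab_frame('wrist')
f=manip.grab_frame('wrist');g=manip.grab_frame('scene');t=manip.grab_frame('top')
def crop(f,P,w,h,S):
    u,v=proj(f,P).astype(int); x=max(u-w//2,0);y=max(v-h//2,0)
    return cv2.resize(f['pixels'][y:y+h,x:x+w],(w*S,h*S),interpolation=cv2.INTER_CUBIC)
A=crop(f,(.54,.05,.1),200,240,2)
B=crop(g,(.52,.08,.08),100,75,4);C=crop(t,(.52,.08,.1),130,75,3)
M=np.zeros((600,800,3),np.uint8);M[:A.shape[0],:400]=A[:,:400];M[:300,400:]=B;M[305:530,400:790]=C
cv2.imwrite('pics/fin.png',M)
E
```

```text
time_s: 71.45
eef_pos: [0.5369, 0.0001, 0.1214]
orientation: [-180.0, 0.0, 81.8]
ft_force: [-0.2, -0.3, 1.0]
opening: 0.0376
gripper_force: 0.0
time_s: 71.95
eef_pos: [0.5379, -0.0714, 0.2747]
orientation: [179.8, 0.1, 81.7]
ft_force: [0.6, -0.4, -0.1]
opening: 0.0373
gripper_force: 0.0
```

View pics/fin.png

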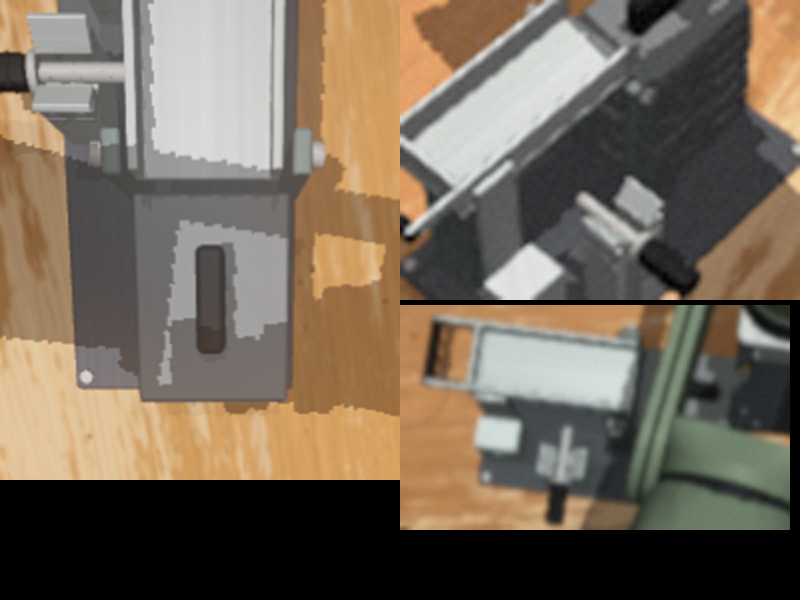

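The lid is square and flush on the stack at (215,295), the pan is level and empty, and the pin lies in the cradle at (75,70). Handing in.

```bash
python3 -c "
from rig import manip
print(manip.close_job())"
```

```text
the job is handed in; nothing more can be done
None
```

The job is done and handed in: all four collars are keyed and seated, the pin is parked in the cradle, both blocks are in the bin, the pan is level again and the lid is seated flush; the hand-in returned no verdict.

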